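# Scan the tags of two casts and park the scanner

## Task

Pick up the hand scanner and hold it still for a good second with its red window aimed squarely at the middle of the code tag on the green cast's stand, about 7 cm away, then do the same with the tag on the cream cast's stand. Then lay the scanner in its sloped blue rest with the head beyond the high end, and let go. Do not touch or shift the cast stands, and do not move the other things on the bench.

Things in the scene. Friction and masses are not known exactly. Their poses are not given: they have to be found in the camera images.
- scanner: hand scanner, 0.13 to 0.25 kg, loose, lying flat: white bar with black ribbed grip, 30 mm wide (y), 30 high, x = -60 to 60 mm; then a head 46 mm wide, 44 high, x = 60 to 105 mm, its lower front face the window. Origin: underside, mid-grip, near the centre of mass; x to the head, z up out of the side with the blue button. Grip it across y at the origin, pads 15 to 21 mm above the underside.
- scanner_eye: the scanner's window, part of the scanner: dark pane 36 x 20 mm with a red middle. Origin: middle of the pane, at (94.7, 0, 12.3) mm in the scanner's frame. x is the viewing direction, out of the window: 45 degrees forward and down in the scanner's frame, i.e. (0.707, 0, -0.707); y is the scanner's y.
- green_stand: stand of the green cast, fixed: steel foot 90 mm across, 22 mm column, tilting grey plate 120 x 84 x 8 mm with a green stone cast (65 x 72 x 32 mm) clamped on its upper part and a tag on its lower. Origin: under the foot, on the bench. Hinge 110 mm above it, along y; plate tilted 0.5 to 0.95 rad from level, lower end to -x (robot side). Top under 210 mm.
- green_tag (a point): face centre of the 40 mm square white tag with black code on the green cast's plate. z: outward normal of the tag (up, to the robot's side); y: level, along the plate's width; x: up the slope to the cast, which begins 28 mm from here and stands 30 mm out of the tag's face. The plate ends 23 mm down the slope. The tilt is stiff but gives way if pushed.
- cream_stand: stand of the cream cast, fixed: steel foot 90 mm across, 22 mm column, tilting grey plate 120 x 84 x 8 mm with a cream plaster cast (65 x 72 x 32 mm) clamped on its upper part and a tag on its lower. Origin: under the foot, on the bench. Hinge 110 mm above it, along y; plate tilted 0.5 to 0.95 rad from level, lower end to -x (robot side). Top under 210 mm.
- cream_tag (a point): face centre of the 40 mm square white tag with black code on the cream cast's plate. z: outward normal of the tag (up, to the robot's side); y: level, along the plate's width; x: up the slope to the cast, which begins 28 mm from here and stands 30 mm out of the tag's face. The plate ends 23 mm down the slope. The tilt is stiff but gives way if pushed.
- rest: scanner rest, fixed to the bench: blue foot plate 126 x 60 x 8 mm with two posts that carry black U-shaped saddles, 56 mm wide outside, at 90 mm spacing, one higher than the other. Origin: underside of the foot plate, in its middle; x towards the high saddle.
- rest_seat: seat of the rest: origin midway between the saddles on their floor line, 55 mm above the bench; x up the slope (0.28 rad) to the high saddle, z square to the slope. Saddle floors: plane z = 0, |x| = 39 to 51 mm; cheeks 40 mm apart, 23 mm high. Between the saddles 33 mm or more is open below for fingers. Parked, the scanner frame coincides with this one; friction keeps it from sliding.
- felt_cone: bystander: cream felt cone, 25 mm diameter, 47 mm high, loose, beside the scanner; origin under its base
- dropper_bottle: bystander: white dropper bottle, 30 mm diameter, 67 mm high, loose; origin under its base
- amber_bottle: bystander: brown bottle with black cap, 54 mm diameter, 122 mm high, loose, between the stands; origin under its base
- pink_jar: bystander: pink jar with white lid, 60 mm diameter, 70 mm high, loose; origin under its base
- pumice_dish: bystander: steel dish, 72 mm diameter, 24 mm high, loose; origin under its base
- bur_block: bystander: wooden block with burs, 36 x 64 mm, 49 mm high, loose; origin under its base
- flask: bystander: yellowish brass flask, 64 x 76 mm, 58 mm high, loose; origin under its base

How it is judged:
By the outcome, as a careful person would: the job done as asked, in the order asked, and still so for the second after the job is handed in, with the robot touching nothing.
It also fails if it takes over 64 s, if anything falls off the work surface, if the arm or the gripper's body presses on something with over 40 N, if the wrist force passes 120 N, or if a joint passes its speed limit or range.

## Robot

A 6-joint arm with a two-finger parallel gripper is mounted at the origin on a cart in front of the work surface, level with it; the furniture and walls round the work are solid. World frame = base frame: x ahead of the robot, y to its left, z up, the work surface at z = 0. Lengths are in m, angles in rad, forces in N, time in s.
With the tool pointing down it reaches from about 0.35 to 0.975 m from the base axis. Payload 17.4 kg.
Tool frame: the origin (TCP) lies midway between the tips of the shut fingers; the grasp point (between the pads) lies 19 mm behind it; z points along the fingers, y is the line along which they close (so a half turn about z gives the same grasp; the last joint's range is limited). The gripper opens to 85 mm and grips with 20 to 120 N. Pads are 22 mm wide; open, the fingers measure 114 mm over their backs; the gripper's body (76 mm by 85 mm) begins 54 mm behind the grasp point. The pads swing forward as they close: fully open they stand 13 mm farther back than shut.
Start: joints at [1.295, 0.116, 1.442, -0, 1.584, -0.038], TCP at [0.159, 0.656, 0.231] pointing down, gripper open.
Joint ranges: [-2.83, 2.83], [-0.83, 2.19], [0.07, 2.5], [-1.14, 4.28], [0.01, 3], [-2.97, 2.97]. Speed limits (rad/s): [1.89, 1.89, 2.22, 3.14, 3.14, 3.14].

## Interface

Orientations are given as a rotation vector (axis times angle).
In Python, from workcell import monitor, snapshot, ticket, spot_in, pinpoint gives the robot as it stands. The module is installed in compiled form; this text tells all that it offers.
- The arm moves only by the tool send_rows, never from a script. Its argument "motion" is a list of rows, each an object of numbers: "claw": the closure, from 0 (fully open) to 1 (shut); "x", "y", "z": the shift along the tool's x, y, z in units of 30 mm (1.0 is 30 mm); "wx", "wy", "wz": the turn, a rotation vector about the tool's x, y, z in units of 6 degrees (1.0 is 6 degrees). In form: [{"claw": .., "x": .., "y": .., "z": .., "wx": .., "wy": .., "wz": ..}, ...]. A call has 1 to 10 rows; each row shifts and turns the commanded pose from where the row before left it, along the tool's axes as they then stand; what a row does not reach is not made up. A row lasts 1/8 s, in which the tool goes at most 62.5 mm and 10.7 degrees, less where a joint would pass 70% of its speed; a pose out of reach is approached as far as the arm can. A call is refused whole if a number of a shift passes 1 or a number of a turn 1, either way. A call with a gripper value outside its range is refused whole. The fingers move at their own pace and stop on an object; the grip force is fixed at half the most. Time passes only in rows, so rows that do not move let the fingers close. It gives the time, the measured TCP pose, the force, the opening and the grip force at its end, in the units of the state.
- monitor.sense(): the state, without advancing time (a new reading comes with each control period).
- snapshot(name): name is "scene" or "top" or "wrist"; returns a dict with "pixels" (400x640x3 uint8, red, green, blue), "z_map" (400x640 float32, m along the optical axis (not along the pixel's ray), 0 where there is no reading), "camera_matrix" (3x3 intrinsics, pixels), "k1" (the pictures are not rectified: a ray, as slopes to the right and down, at radius r is drawn at 1 + k1 r^2 times it, then the intrinsics apply), "R" (3x3) and "t" (3): a world point X has camera coordinates R X + t. Camera axes: x right, y down, z forward; pixel columns grow to the right and rows downward; lengths in m; the calibration is good to about 2 mm. A picture is of the moment at which its call begins.
- ticket.hand_in(): hands the job in; it is judged then, once.
Trained networks look in a picture, given as the dict that the camera call returned (one of the last four; its "shot" number tells which), for a name from the list of things; names that differ only in an ending like _2 or _b are one class to them, and where a whole thing is asked for, a point or a joint stands for the part that bears it (a point fixed in the world has none). Each returns a list of dicts, best first, with "p" (0 to 1); they miss things now and then, are a little off and sometimes report something else, mostly with a low value. They report only what shows in the picture. A call takes as long as a camera call.
- spot_in(query, picture): "xyz" ([x, y, z] in m, in the coordinates of the camera as it stood for that picture, good to about 4 mm: the middle of the surface that is visible of it).
- pinpoint(query, picture): "xyz" ([x, y, z] in m, in the coordinates of the camera as it stood for that picture, good to about 4 mm: a listed point, or the origin of a listed thing).
The state is a dict: "time_s": time; "qpos": joint angles; "qd": joint speeds; "effort": joint torques, N m; "position": TCP position; "eef_rot": TCP orientation; "contact_force": force on the tool from outside, world axes, zero at the start; "moment": the same for the moment, N m; "gripper_width": opening from 0.0 (shut) to 1.0 (fully open); "grasp_force": force on a finger pad.
Only numpy, scipy, OpenCV 4.12 (cv2) and the standard library are available. Lean on these libraries where they do the work, as an engineer would, in place of code of your own. Each camera call takes 0.05 s, during which the arm holds its last target. There are 200 camera calls.

## Working session

There is one attempt and no reset: what is moved stays moved. The work goes in short steps, Python scripts to look and compute and a tool call to move; the robot and the scene stay as the last step left them, time stands still between calls to the robot, and variables do not carry over. Pictures are saved under pics/ and viewed, at most 10 in all, crops included, and the job is handed in when it is done.

Besides the shell and the picture viewer there is one more tool, called after ">>>" as name([rows], argument=value, ...), one row to a line, values as JSON. send_rows: Moves the arm, as the interface text tells. Its arguments: {"type":"object","properties":{"motion":{"type":"array"}},"required":["motion"]}

```bash
mkdir -p pics
cat > h.py <<'E'
import numpy as np, cv2
from scipy.spatial.transform import Rotation as Ro
from workcell import monitor, snapshot, ticket, spot_in, pinpoint
def w(p,X): return p["R"].T@(np.array(X)-p["t"])
def save(p,n): cv2.imwrite("pics/"+n+".png",p["pixels"][:,:,::-1])
def cloud(p):
    K=p["camera_matrix"];z=p["z_map"];v,u=np.mgrid[0:z.shape[0],0:z.shape[1]]
    a=np.stack([(u-K[0,2])/K[0,0],(v-K[1,2])/K[1,1]],-1)
    b=a.copy()
    for _ in range(8): b=a/(1+p["k1"]*(b**2).sum(-1,keepdims=True))
    c=np.dstack([b*z[...,None],z])
    W=(c-p["t"])@p["R"]; W[z==0]=np.nan
    return W
E
cat > a.py <<'E'
from h import *
np.set_printoptions(precision=4,suppress=True)
print(monitor.sense())
for n in ["scene","top","wrist"]:
    p=snapshot(n);save(p,n+"0"); print(n,"cam at",-p["R"].T@p["t"],p["R"][2])
    for q in ["scanner","scanner_eye","green_stand","green_tag","cream_stand","cream_tag","rest","rest_seat","felt_cone","dropper_bottle","amber_bottle","pink_jar","pumice_dish","bur_block","flask"]:
        r=pinpoint(q,p); print(q,[(w(p,d["xyz"]).round(4).tolist(),round(d["p"],2)) for d in r[:2]])
print(monitor.sense()["time_s"])
E
python3 a.py
```

```text
{'time_s': 0.0, 'qpos': array([ 1.2952,  0.1165,  1.4423, -0.    ,  1.584 , -0.0378]), 'qd': array([ 0.002 ,  0.0012, -0.0011, -0.0015, -0.0004,  0.0019]), 'effort': array([ -0.0001, -73.1976, -63.2502,   0.0001,   0.0061,   0.0001]), 'position': array([0.159 , 0.6558, 0.2306]), 'eef_rot': array([-0.3726, -3.1193,  0.0017]), 'contact_force': array([0.7161, 0.157 , 0.1635]), 'moment': array([ 0.0132,  0.0055, -0.0011]), 'grasp_force': 0.0, 'gripper_width': 1.000510746547695}
scene cam at [-0.16   -1.1646  0.7037] [ 0.4551  0.7972 -0.3967]
scanner [([0.4393, 0.2333, -0.0038], 0.82)]
scanner_eye [([0.6585, 0.4295, 0.0034], 0.42)]
green_stand [([0.6577, 0.4304, 0.0051], 0.84), ([0.437, 0.2378, -0.006], 0.6)]
green_tag [([0.6239, 0.417, 0.1053], 0.94), ([0.4843, -0.2664, 0.0002], 0.62)]
cream_stand [([0.6496, 0.1849, -0.0042], 0.78)]
cream_tag [([0.6089, 0.179, 0.0987], 0.84)]
rest [([0.5049, -0.0837, 0.0042], 0.91)]
rest_seat []
felt_cone [([0.4843, 0.1689, -0.0003], 0.53)]
dropper_bottle [([0.4183, 0.3272, -0.0011], 0.56), ([0.5046, -0.0819, 0.0047], 0.29)]
amber_bottle [([0.6456, 0.302
[... 716 characters left out ...]
ttle [([0.4164, 0.3336, -0.0026], 0.53)]
amber_bottle [([0.6506, 0.3009, -0.0036], 0.73)]
pink_jar [([0.5117, 0.4768, -0.002], 0.68)]
pumice_dish [([0.4843, -0.4688, -0.0028], 0.79), ([0.6482, 0.1861, -0.0003], 0.48)]
bur_block [([0.484, -0.2693, 0.0031], 0.71), ([0.4909, 0.1704, -0.0031], 0.47)]
flask [([0.4841, -0.3724, 0.004], 0.87)]
wrist cam at [0.093  0.6726 0.374 ] [ 0.2649 -0.064  -0.9622]
scanner [([0.4428, 0.2351, -0.005], 0.45)]
scanner_eye []
green_stand [([0.4403, 0.2386, -0.0067], 0.27)]
green_tag []
cream_stand []
cream_tag []
rest []
rest_seat []
felt_cone []
dropper_bottle [([0.413, 0.3329, -0.0061], 0.97)]
amber_bottle []
pink_jar []
pumice_dish []
bur_block []
flask []
2.4
```

View pics/scene0.png

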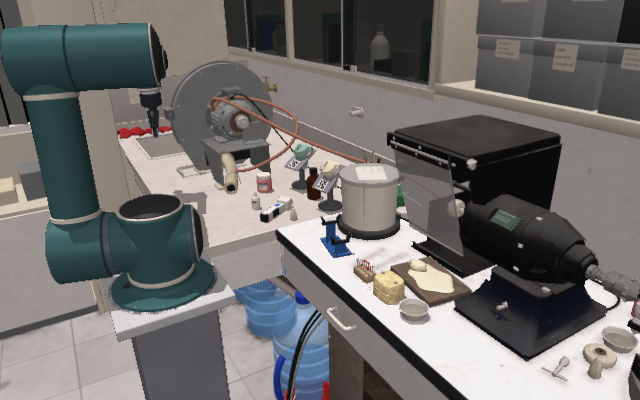

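View pics/top0.png

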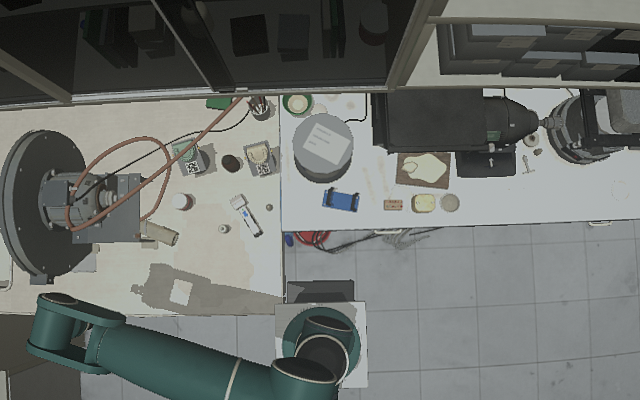

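```bash
cat > b.py <<'E'
from h import *
np.set_printoptions(precision=4,suppress=True)
T=snapshot("top");S=snapshot("scene")
ct=cloud(T);cs=cloud(S)
a=cv2.resize(T["pixels"][130:250,170:290],(400,400),interpolation=2)
b=cv2.resize(T["pixels"][170:230,310:370],(400,400),interpolation=2)
c=cv2.resize(S["pixels"][135:235,245:345],(400,400),interpolation=2)
cv2.imwrite("pics/crop1.png",np.hstack([a,c])[:,:,::-1])
def sel(c,p,x0,x1,y0,y1,z0,z1):
    m=(c[...,0]>x0)&(c[...,0]<x1)&(c[...,1]>y0)&(c[...,1]<y1)&(c[...,2]>z0)&(c[...,2]<z1)
    return c[m],p["pixels"][m]
for n,c,p in(("top",ct,T),("scene",cs,S)):
    P,_=sel(c,p,.36,.56,.17,.31,.012,.06); P=P[np.hypot(P[:,0]-.487,P[:,1]-.17)>.02]
    r=cv2.minAreaRect((P[:,:2]*1000).astype(np.float32)); print(n,"scanner",r,len(P),cv2.boxPoints(r).tolist(), P[P[:,2]>.037].mean(0),np.percentile(P[:,2],[50,98]))
    P,_=sel(c,p,.4,.6,-.17,.01,.05,.12); r=cv2.minAreaRect((P[:,:2]*1000).astype(np.float32)); print("rest",r,len(P),P[P[:,2]>.08].mean(0))
    for tg,y in(((.622,.417,.106),.43),((.609,.18,.099),.185)):
        P,_=sel(c,p,tg[0]-.025,tg[0]+.022,tg[1]-.03,tg[1]+.03,tg[2]-.03,tg[2]+.035)
        for _ in range(4):
            m=P.mean(0);U,s,V=np.linalg.svd(P-m);nn=V[2]*np.sign(V[2][2]);d=abs((P-m)@nn);P=P[d<max(.003,1.5*d.std())]
        print("tag",m,nn,len(P),"tilt",np.arccos(nn[2]),"yaw",np.arctan2(-nn[1],-nn[0]))
g=sel(ct,T,.3,1.1,-.7,.8,.02,1)[0]
# coarse max height map
H=np.zeros((16,20));
for q in g: 
    i=int((q[0]-.3)/.05);j=int((q[1]+.3)/.05)
    if 0<=i<16 and 0<=j<20:H[i,j]=max(H[i,j],q[2])
print("rows x from .3, cols y from -.3 step .05, cm");print((H*100).round().astype(int))
E
python3 b.py
```

```text
top scanner ((457.305419921875, 249.24029541015625), (164.1218719482422, 46.10087966918945), 29.994441986083984) 442 [[374.7113037109375, 228.1800994873047], [397.75787353515625, 188.2533416748047], [539.8995361328125, 270.30047607421875], [516.8529663085938, 310.22723388671875]] [0.5053 0.2776 0.0392] [0.0277 0.0405]
rest ((530.7203369140625, -76.24864196777344), (169.494140625, 116.70771789550781), 22.087158203125) 179 [ 0.5621 -0.0379  0.0963]
tag [0.6229 0.4184 0.1064] [-0.5914 -0.1338  0.7952] 134 tilt 0.6514048895735297 yaw 0.22249324449658114
tag [0.6118 0.1805 0.0999] [-0.6847 -0.142   0.7149] 138 tilt 0.7743409349141075 yaw 0.2044378649772925
scene scanner ((445.5366516113281, 268.6572265625), (166.53897094726562, 97.67140197753906), 26.32785415649414) 303 [[349.24566650390625, 275.49664306640625], [392.5635986328125, 187.95660400390625], [541.82763671875, 261.81781005859375], [498.50970458984375, 349.35784912109375]] [0.5031 0.275  0.0386] [0.0262 0.0384]
rest ((531.6408081054688, -79.49386596679688), (180.52952575683594, 115.31814575195312), 23.980987548828125) 532 [ 0.578
[... 579 characters left out ...]
36 37]
 [38 38  0  0 20 20 20  0  0 10  9  0  0  0  9 27 28 16 33 34]
 [39 39 36 20 20 20 20 20 14 17 17 12 13 12 24 25 14 25 32 33]
 [39 39  0 20 21 20 20 20 16 18 18 12 12 21 22 24 28 30 31  0]
 [85 90 90 89 89 89 90 90 91 91 92 92 49 49 49 49 48 49 49 77]
 [85 84 88 89 89 89 89 90 90 91 92 91 91 92 93 94 95 92 85 78]
 [70 26  0  0  0  3  7  7  6 17 18 14 14  0  0  0  0  0  0  0]
 [61 14  0  0  0  3  7  5  7 11 13 13  4  4  0  0  0  0  0  0]
 [51  0  0  0  0  0  0  0  0  0  0  0  0  0  0  0  0  0  0  0]
 [ 0  0  0  0  0  0  0  0  0  0  0  0  0  0  0  0  0  0  0  0]
 [ 0  0  0  0  0  0  0  0  0  0  0  0  0  0  0  0  0  0  0  0]
 [ 0  0  0  0  0  0  0  0  0  0  0  0  0  0  0  0  0  0  0  0]]
```

View pics/crop1.png

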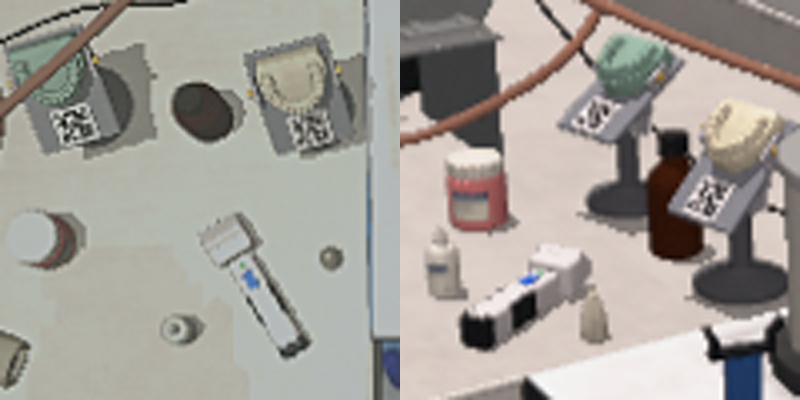

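```bash
cat >> h.py <<'E'
np.set_printoptions(precision=4,suppress=True)
U=np.array([.03]*3); D=np.radians(6)
def down(th):  # tool down, tool y at yaw th
    y=np.array([np.cos(th),np.sin(th),0]);z=np.array([0,0,-1.]);return np.c_[np.cross(y,z),y,z]
def rows(p1,R1,N=None,p0=None,R0=None):
    s=monitor.sense()
    if p0 is None: p0,R0=s["position"],Ro.from_rotvec(s["eef_rot"]).as_matrix()
    rv=Ro.from_matrix(R0.T@R1).as_rotvec(); d=R0.T@(p1-p0)
    n=N or 1
    while 1:
        r=Ro.from_rotvec(rv/n).as_matrix();A=sum(np.linalg.matrix_power(r,k) for k in range(n))
        sh=np.linalg.solve(A,d)
        if N or (abs(sh).max()<.028 and np.abs(rv/n).max()<D*.98): break
        n+=1
    print("N",n,"row xyz",(sh/.03).round(3),"w",(rv/n/D).round(3))
    return [(p0+R0@sum(np.linalg.matrix_power(r,k) for k in range(j))@sh).round(3).tolist() for j in range(1,n+1)]
E
python3 - <<'E'
from h import *
for q in rows(np.array([.439,.238,.16]),down(-1.047))[::3]: print(q)
T=snapshot("top");c=cloud(T)
def P(x0,x1,y0,y1,z0,z1):
    m=(c[...,0]>x0)&(c[...,0]<x1)&(c[...,1]>y0)&(c[...,1]<y1)&(c[...,2]>z0)&(c[...,2]<z1);return c[m]
h=P(.3,.7,.1,.56,.19,.5); print("hose",len(h)); print(h[np.argsort(h[:,1])][::6].round(3).tolist())
k=P(.53,.72,-.2,.13,.17,.23); print("canister",k.min(0),k.max(0))
r=P(.42,.56,-.16,.0,.005,.12); 
px=np.array([q for q in r]); 
f=px[(px[:,2]<.015)];print("foot",cv2.minAreaRect((f[:,:2]*1000).astype(np.float32)))
s=px[px[:,2]>.04];print("saddles",cv2.minAreaRect((s[:,:2]*1000).astype(np.float32)));
for y0 in np.arange(-.15,0,.01):
    e=s[(s[:,1]>=y0)&(s[:,1]<y0+.01)]
    if len(e):print(round(y0,2),len(e),e.min(0),e.max(0))
E
```

```text
N 24 row xyz [-0.825  0.347  0.099] w [-0.     0.     0.947]
[0.186, 0.66, 0.228]
[0.266, 0.657, 0.219]
[0.342, 0.631, 0.21]
[0.406, 0.583, 0.202]
[0.454, 0.519, 0.193]
[0.481, 0.443, 0.184]
[0.485, 0.363, 0.175]
[0.465, 0.285, 0.166]
hose 603
[[0.695, 0.38, 0.191], [0.699, 0.387, 0.191], [0.695, 0.39, 0.191], [0.681, 0.395, 0.198], [0.683, 0.397, 0.201], [0.672, 0.4, 0.192], [0.669, 0.403, 0.191], [0.669, 0.405, 0.208], [0.674, 0.407, 0.202], [0.674, 0.41, 0.202], [0.674, 0.413, 0.203], [0.66, 0.416, 0.204], [0.65, 0.418, 0.207], [0.647, 0.421, 0.208], [0.643, 0.423, 0.21], [0.647, 0.426, 0.223], [0.642, 0.428, 0.215], [0.651, 0.431, 0.218], [0.632, 0.434, 0.218], [0.627, 0.437, 0.229], [0.638, 0.439, 0.223], [0.627, 0.441, 0.226], [0.627, 0.444, 0.226], [0.63, 0.446, 0.23], [0.614, 0.449, 0.23], [0.612, 0.451, 0.242], [0.602, 0.453, 0.245], [0.613, 0.456, 0.236], [0.605, 0.46, 0.245], [0.613, 0.462, 0.24], [0.61, 0.465, 0.24], [0.593, 0.467, 0.243], [0.59, 0.469, 0.244], [0.591, 0.472, 0.256], [0.596, 0.474, 0.249], [0.583, 0.476, 0.252], [0.589, 0.479, 0.253], [0.595, 0.48, 0.251]
[... 1430 characters left out ...]
anister [ 0.5718 -0.1227  0.1775] [0.72   0.0727 0.2057]
foot ((490.4147033691406, -80.49333190917969), (136.76089477539062, 160.59999084472656), 1.3188225030899048)
saddles ((502.62066650390625, -85.88084411621094), (103.39364624023438, 64.76676177978516), 77.63090515136719)
-0.15 2 [ 0.5191 -0.1422  0.0629] [ 0.5221 -0.142   0.0666]
-0.14 17 [ 0.4684 -0.1392  0.0426] [ 0.5225 -0.1303  0.0747]
-0.13 44 [ 0.4607 -0.1297  0.0401] [ 0.5186 -0.1201  0.0724]
-0.12 5 [ 0.4693 -0.1181  0.0405] [ 0.4834 -0.1171  0.0514]
-0.06 8 [ 0.5289 -0.0565  0.0802] [ 0.5427 -0.0527  0.0917]
-0.05 40 [ 0.4786 -0.0498  0.0625] [ 0.5419 -0.0409  0.0959]
-0.04 27 [ 0.4809 -0.0396  0.0577] [ 0.5314 -0.0313  0.0981]
```

```bash
cat >> h.py <<'E'
def straight(p1,R1,n,claw,p0=None,R0=None):
    s=monitor.sense()
    if p0 is None: p0,R0=s["position"],Ro.from_rotvec(s["eef_rot"]).as_matrix()
    rv=Ro.from_matrix(R0.T@R1).as_rotvec()/n
    for k in range(n):
        if k%10==0: print()
        R=R0@Ro.from_rotvec(rv*k).as_matrix();a=(R.T@(p1-p0)/n/.03).round(2);b=(rv/D).round(2)
        print('{"claw":%g,"x":%g,"y":%g,"z":%g,"wx":%g,"wy":%g,"wz":%g},'%(claw,*(a+0),*(b+0)),end="")
    print()
E
python3 -c "
from h import *
straight(np.array([.439,.238,.17]),down(-1.047),24,.3)"
```

```text
{"claw":0.3,"x":-0.51,"y":-0.47,"z":0.09,"wx":0,"wy":0,"wz":0.95},{"claw":0.3,"x":-0.56,"y":-0.42,"z":0.09,"wx":0,"wy":0,"wz":0.95},{"claw":0.3,"x":-0.6,"y":-0.36,"z":0.09,"wx":0,"wy":0,"wz":0.95},{"claw":0.3,"x":-0.63,"y":-0.3,"z":0.09,"wx":0,"wy":0,"wz":0.95},{"claw":0.3,"x":-0.66,"y":-0.24,"z":0.09,"wx":0,"wy":0,"wz":0.95},{"claw":0.3,"x":-0.68,"y":-0.17,"z":0.09,"wx":0,"wy":0,"wz":0.95},{"claw":0.3,"x":-0.69,"y":-0.1,"z":0.09,"wx":0,"wy":0,"wz":0.95},{"claw":0.3,"x":-0.7,"y":-0.03,"z":0.09,"wx":0,"wy":0,"wz":0.95},{"claw":0.3,"x":-0.7,"y":0.04,"z":0.09,"wx":0,"wy":0,"wz":0.95},{"claw":0.3,"x":-0.69,"y":0.1,"z":0.09,"wx":0,"wy":0,"wz":0.95},
{"claw":0.3,"x":-0.68,"y":0.17,"z":0.09,"wx":0,"wy":0,"wz":0.95},{"claw":0.3,"x":-0.66,"y":0.24,"z":0.09,"wx":0,"wy":0,"wz":0.95},{"claw":0.3,"x":-0.63,"y":0.3,"z":0.09,"wx":0,"wy":0,"wz":0.95},{"claw":0.3,"x":-0.6,"y":0.36,"z":0.09,"wx":0,"wy":0,"wz":0.95},{"claw":0.3,"x":-0.56,"y":0.42,"z":0.09,"wx":0,"wy":0,"wz":0.95},{"claw":0.3,"x":-0.51,"y":0.47,"z":0.09,"wx":0,"wy":0,"wz":0.95},{"claw":0.3,"x":-0.46,"y":0.52,"z":0.09,"wx":0,"wy":0,"wz":0.95},{"claw":0.3,"x":-0.41,"y":0.57,"z":0.09,"wx":0,"wy":0,"wz":0.95},{"claw":0.3,"x":-0.35,"y":0.6,"z":0.09,"wx":0,"wy":0,"wz":0.95},{"claw":0.3,"x":-0.29,"y":0.64,"z":0.09,"wx":0,"wy":0,"wz":0.95},
{"claw":0.3,"x":-0.23,"y":0.66,"z":0.09,"wx":0,"wy":0,"wz":0.95},{"claw":0.3,"x":-0.16,"y":0.68,"z":0.09,"wx":0,"wy":0,"wz":0.95},{"claw":0.3,"x":-0.09,"y":0.69,"z":0.09,"wx":0,"wy":0,"wz":0.95},{"claw":0.3,"x":-0.02,"y":0.7,"z":0.09,"wx":0,"wy":0,"wz":0.95},
```

>>> send_rows([
  {"claw":0.3,"x":-0.51,"y":-0.47,"z":0.09,"wz":0.95},
  {"claw":0.3,"x":-0.56,"y":-0.42,"z":0.09,"wz":0.95},
  {"claw":0.3,"x":-0.6,"y":-0.36,"z":0.09,"wz":0.95},
  {"claw":0.3,"x":-0.63,"y":-0.3,"z":0.09,"wz":0.95},
  {"claw":0.3,"x":-0.66,"y":-0.24,"z":0.09,"wz":0.95},
  {"claw":0.3,"x":-0.68,"y":-0.17,"z":0.09,"wz":0.95},
  {"claw":0.3,"x":-0.69,"y":-0.1,"z":0.09,"wz":0.95},
  {"claw":0.3,"x":-0.7,"y":-0.03,"z":0.09,"wz":0.95},
  {"claw":0.3,"x":-0.7,"y":0.04,"z":0.09,"wz":0.95},
  {"claw":0.3,"x":-0.69,"y":0.1,"z":0.09,"wz":0.95},
])

```text
validation failed for argument at $.mo...
```

>>> send_rows([
  {"claw":0.3,"x":-0.68,"y":0.17,"z":0.09,"wz":0.95},
  {"claw":0.3,"x":-0.66,"y":0.24,"z":0.09,"wz":0.95},
  {"claw":0.3,"x":-0.63,"y":0.3,"z":0.09,"wz":0.95},
  {"claw":0.3,"x":-0.6,"y":0.36,"z":0.09,"wz":0.95},
  {"claw":0.3,"x":-0.56,"y":0.42,"z":0.09,"wz":0.95},
  {"claw":0.3,"x":-0.51,"y":0.47,"z":0.09,"wz":0.95},
  {"claw":0.3,"x":-0.46,"y":0.52,"z":0.09,"wz":0.95},
  {"claw":0.3,"x":-0.41,"y":0.57,"z":0.09,"wz":0.95},
  {"claw":0.3,"x":-0.35,"y":0.6,"z":0.09,"wz":0.95},
  {"claw":0.3,"x":-0.29,"y":0.64,"z":0.09,"wz":0.95},
])

```text
validation failed for argument at $.mo...
```

>>> send_rows([
  {"claw":0.3,"x":-0.23,"y":0.66,"z":0.09,"wz":0.95},
  {"claw":0.3,"x":-0.16,"y":0.68,"z":0.09,"wz":0.95},
  {"claw":0.3,"x":-0.09,"y":0.69,"z":0.09,"wz":0.95},
  {"claw":0.3,"x":-0.02,"y":0.7,"z":0.09,"wz":0.95},
  {"claw":0.3},
  {"claw":0.3},
])

```text
validation failed for argument at $.mo...
```

```bash
cat > c.py <<'E'
from h import *
s=monitor.sense();print(s["time_s"],s["position"],s["qpos"],s["gripper_width"])
p=snapshot("wrist");save(p,"wrist1");c=cloud(p);print("cam",-p["R"].T@p["t"],p["R"][2])
for q in ["scanner","scanner_eye"]:
    print(q,[(w(p,d["xyz"]),round(d["p"],2)) for d in pinpoint(q,p)[:2]])
P=c[(c[...,2]>.012)&(c[...,2]<.06)&(abs(c[...,0]-.455)<.1)&(abs(c[...,1]-.25)<.08)]
P=P[np.hypot(P[:,0]-.488,P[:,1]-.17)>.025];P=P[np.hypot(P[:,0]-.416,P[:,1]-.333)>.03]
for lo in(.02,.033):
    Q=P[P[:,2]>lo];print(len(Q),cv2.minAreaRect((Q[:,:2]*1000).astype(np.float32)),np.percentile(Q[:,2],[5,50,98]))
g=np.median(c[(abs(c[...,2])<.008)&(abs(c[...,0]-.45)<.1)][:,2]);print("bench z",g)
E
python3 c.py
```

```text
2.55 [0.159  0.656  0.2313] [ 1.2952  0.116   1.4416  0.      1.584  -0.0378] 0.999785495995046
cam [0.093  0.6726 0.374 ] [ 0.2649 -0.064  -0.9622]
scanner [(array([ 0.4411,  0.2377, -0.0072]), 0.75)]
scanner_eye []Traceback (most recent call last):
  File "c.py", line 9, in <module>
    Q=P[P[:,2]>lo];print(len(Q),cv2.minAreaRect((Q[:,:2]*1000).astype(np.float32)),np.percentile(Q[:,2],[5,50,98]))
                                                                                   ~~~~~~~~~~~~~^^^^^^^^^^^^^^^^^^
    return _quantile_unchecked(
        a, q, axis, out, overwrite_input, method, keepdims, weights)
    return _ureduce(a,
                    func=_quantile_ureduce_func,
    ...<5 lines>...
                    overwrite_input=overwrite_input,
                    method=method)
    r = func(a, **kwargs)
    result = _quantile(arr,
                       quantiles=q,
    ...<2 lines>...
                       out=out,
                       weights=wgt)
    slices_having_nans = np.isnan(arr[-1, ...])
                                  ~~~^^^^^^^^^
IndexError: index -1 is out of bounds for axis 0 with size 0
```

View pics/wrist1.png

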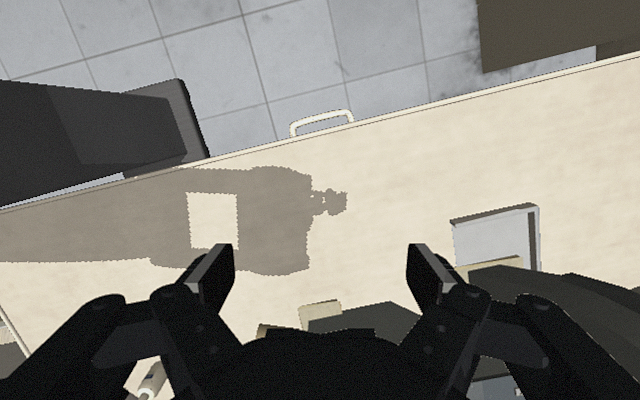

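>>> send_rows([
  {"claw":0.3,"x":-0.51,"y":-0.47,"z":0.09,"wx":0,"wy":0,"wz":0.95},
  {"claw":0.3,"x":-0.56,"y":-0.42,"z":0.09,"wx":0,"wy":0,"wz":0.95},
  {"claw":0.3,"x":-0.6,"y":-0.36,"z":0.09,"wx":0,"wy":0,"wz":0.95},
  {"claw":0.3,"x":-0.63,"y":-0.3,"z":0.09,"wx":0,"wy":0,"wz":0.95},
  {"claw":0.3,"x":-0.66,"y":-0.24,"z":0.09,"wx":0,"wy":0,"wz":0.95},
  {"claw":0.3,"x":-0.68,"y":-0.17,"z":0.09,"wx":0,"wy":0,"wz":0.95},
  {"claw":0.3,"x":-0.69,"y":-0.1,"z":0.09,"wx":0,"wy":0,"wz":0.95},
  {"claw":0.3,"x":-0.7,"y":-0.03,"z":0.09,"wx":0,"wy":0,"wz":0.95},
  {"claw":0.3,"x":-0.7,"y":0.04,"z":0.09,"wx":0,"wy":0,"wz":0.95},
  {"claw":0.3,"x":-0.69,"y":0.1,"z":0.09,"wx":0,"wy":0,"wz":0.95},
])

```text
time_s: 3.95
position: [0.276, 0.4812, 0.2043]
eef_rot: [-1.82, -2.561, -0.0]
contact_force: [0.5, -0.9, -0.3]
gripper_width: 0.695
grasp_force: 0.0
```

>>> send_rows([
  {"claw":0.3,"x":-0.68,"y":0.17,"z":0.09,"wx":0,"wy":0,"wz":0.95},
  {"claw":0.3,"x":-0.66,"y":0.24,"z":0.09,"wx":0,"wy":0,"wz":0.95},
  {"claw":0.3,"x":-0.63,"y":0.3,"z":0.09,"wx":0,"wy":0,"wz":0.95},
  {"claw":0.3,"x":-0.6,"y":0.36,"z":0.09,"wx":0,"wy":0,"wz":0.95},
  {"claw":0.3,"x":-0.56,"y":0.42,"z":0.09,"wx":0,"wy":0,"wz":0.95},
  {"claw":0.3,"x":-0.51,"y":0.47,"z":0.09,"wx":0,"wy":0,"wz":0.95},
  {"claw":0.3,"x":-0.46,"y":0.52,"z":0.09,"wx":0,"wy":0,"wz":0.95},
  {"claw":0.3,"x":-0.41,"y":0.57,"z":0.09,"wx":0,"wy":0,"wz":0.95},
  {"claw":0.3,"x":-0.35,"y":0.6,"z":0.09,"wx":0,"wy":0,"wz":0.95},
  {"claw":0.3,"x":-0.29,"y":0.64,"z":0.09,"wx":0,"wy":0,"wz":0.95},
])

```text
time_s: 5.2
position: [0.3918, 0.3064, 0.1774]
eef_rot: [-2.821, -1.382, -0.0]
contact_force: [0.2, -1.0, -0.6]
gripper_width: 0.702
grasp_force: 0.0
```

>>> send_rows([
  {"claw":0.3,"x":-0.23,"y":0.66,"z":0.09,"wx":0,"wy":0,"wz":0.95},
  {"claw":0.3,"x":-0.16,"y":0.68,"z":0.09,"wx":0,"wy":0,"wz":0.95},
  {"claw":0.3,"x":-0.09,"y":0.69,"z":0.09,"wx":0,"wy":0,"wz":0.95},
  {"claw":0.3,"x":-0.02,"y":0.7,"z":0.09,"wx":0,"wy":0,"wz":0.95},
  {"claw":0.3,"x":0,"y":0,"z":0,"wx":0,"wy":0,"wz":0},
  {"claw":0.3,"x":0,"y":0,"z":0,"wx":0,"wy":0,"wz":0},
])

```text
time_s: 5.95
position: [0.4375, 0.2374, 0.1666]
eef_rot: [-3.037, -0.804, -0.0]
contact_force: [-0.0, 0.4, 0.3]
gripper_width: 0.704
grasp_force: 0.0
```

```bash
sed -i 's/"wrist1"/"wrist2"/' c.py; python3 c.py
```

```text
5.95 [0.4375 0.2374 0.1666] [ 0.4458 -0.2544  1.8977  0.0002  1.4981  1.4987] 0.7037627834163261
cam [0.4987 0.2719 0.3094] [-0.2369 -0.1345 -0.9622]
scanner [(array([ 0.4386,  0.2376, -0.0044]), 0.84)]
scanner_eye [(array([0.61  , 0.1788, 0.098 ]), 0.64)]
5573 ((459.8305969238281, 250.31748962402344), (161.68569946289062, 45.888450622558594), 29.6544189453125) [0.0232 0.0266 0.0384]
1441 ((507.5777587890625, 277.5891418457031), (30.227378845214844, 45.73128890991211), 29.676740646362305) [0.0333 0.0348 0.039 ]
bench z -0.0036122654208361597
```

View pics/wrist2.png

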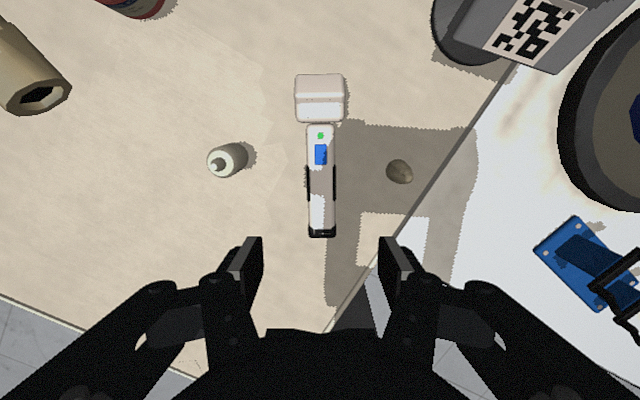

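```bash
python3 -c "
from h import *
rows(np.array([.4395,.238,.02]),down(-1.053),6)"
```

```text
N 6 row xyz [0.011 0.004 0.815] w [-0. -0.  0.]
```

>>> send_rows([
  {"claw":0.3,"x":0.01,"y":0,"z":0.815,"wx":0,"wy":0,"wz":0},
  {"claw":0.3,"x":0.01,"y":0.01,"z":0.815,"wx":0,"wy":0,"wz":0},
  {"claw":0.3,"x":0.01,"y":0,"z":0.815,"wx":0,"wy":0,"wz":0},
  {"claw":0.3,"x":0.01,"y":0.01,"z":0.815,"wx":0,"wy":0,"wz":0},
  {"claw":0.3,"x":0.01,"y":0,"z":0.815,"wx":0,"wy":0,"wz":0},
  {"claw":0.3,"x":0.01,"y":0,"z":0.815,"wx":0,"wy":0,"wz":0},
  {"claw":0.3,"x":0,"y":0,"z":0.35,"wx":0,"wy":0,"wz":0},
  {"claw":0.3,"x":0,"y":0,"z":0.25,"wx":0,"wy":0,"wz":0},
  {"claw":0.3,"x":0,"y":0,"z":0,"wx":0,"wy":0,"wz":0},
])

```text
time_s: 7.22
position: [0.4396, 0.2376, 0.002]
eef_rot: [-3.037, -0.802, -0.0]
contact_force: [-0.3, -0.5, -0.1]
gripper_width: 0.702
grasp_force: 0.0
```

>>> send_rows([
  {"claw":0.3,"x":0,"y":0,"z":0.11,"wx":0,"wy":0,"wz":0},
  {"claw":1,"x":0,"y":0,"z":0,"wx":0,"wy":0,"wz":0},
  {"claw":1,"x":0,"y":0,"z":0,"wx":0,"wy":0,"wz":0},
  {"claw":1,"x":0,"y":0,"z":0,"wx":0,"wy":0,"wz":0},
  {"claw":1,"x":0,"y":0,"z":0,"wx":0,"wy":0,"wz":0},
  {"claw":1,"x":0,"y":0,"z":0,"wx":0,"wy":0,"wz":0},
])

```text
time_s: 7.98
position: [0.4399, 0.2376, -0.0009]
eef_rot: [-3.037, -0.802, -0.001]
contact_force: [-1.0, -0.4, 5.3]
gripper_width: 0.339
grasp_force: 60.2
```

```bash
cat >> h.py <<'E'
def tool(yaw,pitch):  # scanner yaw; pitch>0: head down. tool x=scanner x, y=-scanner y
    x=np.array([np.cos(yaw)*np.cos(pitch),np.sin(yaw)*np.cos(pitch),-np.sin(pitch)])
    y=np.array([np.sin(yaw),-np.cos(yaw),0]);return np.c_[x,y,np.cross(x,y)]
E
python3 -c "
from h import *
s=monitor.sense();p0=s['position'];R0=Ro.from_rotvec(s['eef_rot']).as_matrix()
print(R0,tool(.518,0))
print(rows(np.array([.45,.285,.19]),tool(.25,-.68),10,p0+[0,0,.081],R0))"
```

```text
[[ 0.8697  0.4935  0.0007]
 [ 0.4935 -0.8697  0.0004]
 [ 0.0008  0.     -1.    ]] [[ 0.8688  0.4951  0.    ]
 [ 0.4951 -0.8688 -0.    ]
 [-0.      0.     -1.    ]]
N 10 row xyz [ 0.203 -0.122 -0.33 ] w [-0.086  0.645  0.244]
[[0.443, 0.244, 0.09], [0.446, 0.25, 0.1], [0.449, 0.255, 0.111], [0.451, 0.26, 0.122], [0.452, 0.265, 0.133], [0.453, 0.27, 0.144], [0.453, 0.274, 0.155], [0.453, 0.278, 0.167], [0.452, 0.282, 0.178], [0.45, 0.285, 0.19]]
```

>>> send_rows([
  {"claw":1,"x":0,"y":0,"z":-0.9,"wx":0,"wy":0,"wz":0},
  {"claw":1,"x":0,"y":0,"z":-0.9,"wx":0,"wy":0,"wz":0},
  {"claw":1,"x":0,"y":0,"z":-0.9,"wx":0,"wy":0,"wz":0},
])

```text
time_s: 8.35
position: [0.4393, 0.2373, 0.08]
eef_rot: [3.037, 0.802, -0.001]
contact_force: [0.0, 0.6, -2.2]
gripper_width: 0.341
grasp_force: 59.6
```

>>> send_rows([
  {"claw":1,"x":0.2,"y":-0.12,"z":-0.33,"wx":-0.086,"wy":0.645,"wz":0.244},
  {"claw":1,"x":0.2,"y":-0.12,"z":-0.33,"wx":-0.086,"wy":0.645,"wz":0.244},
  {"claw":1,"x":0.2,"y":-0.12,"z":-0.33,"wx":-0.086,"wy":0.645,"wz":0.244},
  {"claw":1,"x":0.2,"y":-0.12,"z":-0.33,"wx":-0.086,"wy":0.645,"wz":0.244},
  {"claw":1,"x":0.2,"y":-0.12,"z":-0.33,"wx":-0.086,"wy":0.645,"wz":0.244},
  {"claw":1,"x":0.2,"y":-0.12,"z":-0.33,"wx":-0.086,"wy":0.645,"wz":0.244},
  {"claw":1,"x":0.2,"y":-0.12,"z":-0.33,"wx":-0.086,"wy":0.645,"wz":0.244},
  {"claw":1,"x":0.2,"y":-0.12,"z":-0.33,"wx":-0.086,"wy":0.645,"wz":0.244},
  {"claw":1,"x":0.2,"y":-0.12,"z":-0.33,"wx":-0.086,"wy":0.645,"wz":0.244},
  {"claw":1,"x":0.2,"y":-0.12,"z":-0.33,"wx":-0.086,"wy":0.645,"wz":0.244},
])

```text
time_s: 9.6
position: [0.4489, 0.2839, 0.1892]
eef_rot: [-2.863, -0.359, -1.014]
contact_force: [0.7, 0.5, -2.3]
gripper_width: 0.341
grasp_force: 59.7
```

>>> send_rows([
  {"claw":1,"x":0,"y":0,"z":0,"wx":0,"wy":0,"wz":0},
  {"claw":1,"x":0,"y":0,"z":0,"wx":0,"wy":0,"wz":0},
])

```text
time_s: 9.85
position: [0.4491, 0.2839, 0.1888]
eef_rot: [-2.864, -0.362, -1.009]
contact_force: [0.1, -0.8, -2.0]
gripper_width: 0.339
grasp_force: 59.8
```

```bash
cat > d.py <<'E'
from h import *
s=monitor.sense();print(s["time_s"],s["position"],s["gripper_width"])
p=snapshot("wrist");save(p,"wrist3");c=cloud(p);print("cam",-p["R"].T@p["t"],p["R"][2])
R=Ro.from_rotvec(s["eef_rot"]).as_matrix();print(R)
for q in ["green_tag","cream_tag","scanner","scanner_eye"]:
    print(q,[(w(p,d["xyz"]),round(d["p"],2)) for d in pinpoint(q,p)[:2]])
K=p["camera_matrix"];print(K[0],p["k1"])
for tg in((.6222,.418,.106),(.611,.180,.0997)):
    tg=np.array(tg)
    m=np.linalg.norm(c-tg,axis=-1)<.04
    g=cv2.cvtColor(p["pixels"],cv2.COLOR_RGB2GRAY)
    m2=np.linalg.norm(c-tg,axis=-1)<.024;P=c[m2]
    for _ in range(4):
        mu=P.mean(0);V=np.linalg.svd(P-mu)[2];n=V[2]*np.sign(V[2][2]);d=abs((P-mu)@n);P=P[d<max(.002,2*d.std())]
    print("plane",mu,n,len(P),"tilt",np.arccos(n[2]),"yaw",np.arctan2(-n[1],-n[0]))
    # tag outline: bright or dark (not grey) closed blob
    hsv=cv2.cvtColor(p["pixels"],cv2.COLOR_RGB2HSV)
    b=((g>190)|(g<60))&m; b=cv2.morphologyEx(b.astype(np.uint8),cv2.MORPH_CLOSE,np.ones((5,5)));b=cv2.morphologyEx(b,cv2.MORPH_OPEN,np.ones((7,7)))
    cs=max(cv2.findContours(b,0,1)[0],key=cv2.contourArea);r=cv2.minAreaRect(cs);print("blob",r,cv2.contourArea(cs))
    e=cv2.approxPolyDP(cs,.06*cv2.arcLength(cs,True),True)[:,0];print(e.tolist())
    M=np.zeros_like(b);cv2.fillPoly(M,[cs],1);ctr=c[(M>0)];ctr=ctr[~np.isnan(ctr[:,0])];print("blob centre",ctr.mean(0))
E
python3 d.py
```

```text
9.85 [0.4491 0.2839 0.1888] 0.338740813920577
cam [0.4158 0.2754 0.3433] [ 0.3785  0.097  -0.9205]
[[ 0.7547  0.2484  0.6073]
 [ 0.1937 -0.9687  0.1556]
 [ 0.6269  0.0002 -0.7791]]
green_tag [(array([0.6194, 0.4226, 0.1073]), 0.67)]
cream_tag [(array([0.6083, 0.1767, 0.1017]), 0.77)]
scanner [(array([0.4536, 0.2853, 0.1862]), 0.77)]
scanner_eye []
[289.6308   0.     320.0128] 0.0004672632478861911
plane [0.6227 0.4213 0.1058] [-0.5117 -0.127   0.8497] 1260 tilt 0.5553876523023747 yaw 0.24327288999780838
blob ((236.5, 81.0), (42.0, 35.0), 90.0) 1303.0
[[219, 60], [220, 102], [254, 98], [249, 61]]
blob centre [0.6215 0.4224 0.105 ]
plane [0.6129 0.1808 0.099 ] [-0.6571 -0.134   0.7418] 1652 tilt 0.7351062495139241 yaw 0.2012050005760264
blob ((461.3902282714844, 140.98780822753906), (40.528377532958984, 42.516143798828125), 6.34019136428833) 1456.5
[[445, 119], [440, 160], [476, 160], [483, 122]]
blob centre [0.6112 0.1796 0.0973]
```

View pics/wrist3.png

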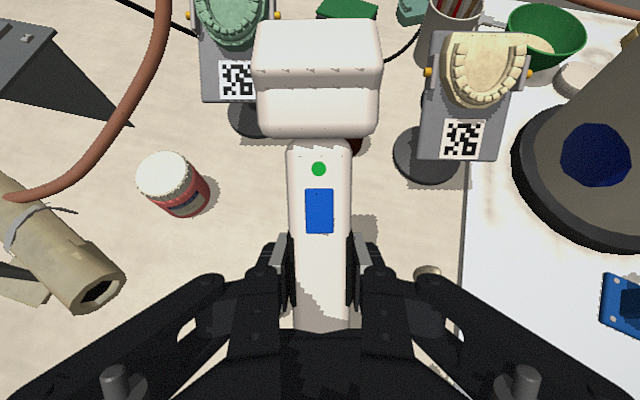

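```bash
cat >> h.py <<'E'
OX=.001
def scan(tag,tilt,yaw,d=.07):
    n=np.array([-np.sin(tilt)*np.cos(yaw),-np.sin(tilt)*np.sin(yaw),np.cos(tilt)])
    R=tool(yaw,np.pi/4-tilt); eye=np.array(tag)+d*n
    return eye-R@np.array([OX+.0947,0,-.0132]),R
G=((.6222,.4185,.106),.65,.24); C=((.6115,.1798,.099),.775,.205)
E
python3 - <<'E'
from h import *
s=monitor.sense();R=Ro.from_rotvec(s["eef_rot"]).as_matrix();p=snapshot("wrist");c=(cloud(p)-s["position"])@R
m=(abs(c[...,1])<.011)&(c[...,2]<-.02)&(c[...,2]>-.04)&(c[...,0]>.015)&(c[...,0]<.056);Q=c[m];print("bar top",len(Q),Q.mean(0),np.polyfit(Q[:,0],Q[:,2],1))
for x0,x1 in((.0,.05),(.065,.12)):
  m=(abs(c[...,1])<.03)&(c[...,2]<-.015)&(c[...,2]>-.06)&(c[...,0]>x0)&(c[...,0]<x1);Q=c[m];print(Q.min(0),Q.max(0),Q.mean(0))
a,Ra=scan(*G,d=.11);b,Rb=scan(*G);print(a,b)
print(rows(a,Ra,10)); rows(b,Rb,3,a,Ra)
k,Rk=scan(*C);print(k)
E
```

```text
bar top 4953 [ 0.0366 -0.     -0.0266] [ 0.0104 -0.027 ]
[ 0.     -0.03   -0.0592] [ 0.05    0.03   -0.0151] [ 0.021  -0.0001 -0.0309]
[ 0.065  -0.0243 -0.0407] [ 0.1051  0.0223 -0.0186] [ 0.0837 -0.001  -0.0335]
[0.4637 0.3797 0.1934] [0.4872 0.3855 0.1616]
N 10 row xyz [ 0.126 -0.298  0.025] w [-0.003 -0.777  0.01 ]
[[0.45, 0.293, 0.191], [0.452, 0.303, 0.192], [0.453, 0.312, 0.194], [0.454, 0.322, 0.194], [0.456, 0.332, 0.195], [0.458, 0.341, 0.195], [0.459, 0.351, 0.195], [0.461, 0.361, 0.195], [0.462, 0.37, 0.194], [0.464, 0.38, 0.193]]
N 3 row xyz [ 0.314 -0.     0.314] w [0. 0. 0.]
[0.4697 0.1503 0.1368]
```

>>> send_rows([
  {"claw":1,"x":0.126,"y":-0.298,"z":0.025,"wx":0,"wy":-0.777,"wz":0.01},
  {"claw":1,"x":0.126,"y":-0.298,"z":0.025,"wx":0,"wy":-0.777,"wz":0.01},
  {"claw":1,"x":0.126,"y":-0.298,"z":0.025,"wx":0,"wy":-0.777,"wz":0.01},
  {"claw":1,"x":0.126,"y":-0.298,"z":0.025,"wx":0,"wy":-0.777,"wz":0.01},
  {"claw":1,"x":0.126,"y":-0.298,"z":0.025,"wx":0,"wy":-0.777,"wz":0.01},
  {"claw":1,"x":0.126,"y":-0.298,"z":0.025,"wx":0,"wy":-0.777,"wz":0.01},
  {"claw":1,"x":0.126,"y":-0.298,"z":0.025,"wx":0,"wy":-0.777,"wz":0.01},
  {"claw":1,"x":0.126,"y":-0.298,"z":0.025,"wx":0,"wy":-0.777,"wz":0.01},
  {"claw":1,"x":0.126,"y":-0.298,"z":0.025,"wx":0,"wy":-0.777,"wz":0.01},
  {"claw":1,"x":0.126,"y":-0.298,"z":0.025,"wx":0,"wy":-0.777,"wz":0.01},
])

```text
time_s: 11.4
position: [0.4639, 0.3802, 0.1937]
eef_rot: [3.098, 0.375, -0.213]
contact_force: [0.1, 0.1, -1.6]
gripper_width: 0.341
grasp_force: 59.6
```

```bash
cat > e.py <<'E'
from h import *
import sys
s=monitor.sense();R=Ro.from_rotvec(s["eef_rot"]).as_matrix();eye=s["position"]+R@[OX+.0947,0,-.0132]
v=R@[.7071,0,.7071]
print(s["time_s"],s["position"],"eye",eye,"v",v,"pred tilt",np.arccos(-v[2]),"yaw",np.arctan2(v[1],v[0]))
T=C if sys.argv[1]=="cream" else G
d=np.array(T[0])-eye;print("range",d@v,"lateral off",d-v*(d@v))
for n in["scene","top","wrist"]:
    p=snapshot(n)
    if n!="wrist": save(p,sys.argv[1]+sys.argv[2]+n)
    for q in[sys.argv[1]+"_tag","scanner_eye"]: print(n,q,[(w(p,e["xyz"]),round(e["p"],2)) for e in pinpoint(q,p)[:1]])
rows(*scan(*T),4)
E
python3 e.py green a
```

```text
11.4 [0.4639 0.3802 0.1937] eye [0.5578 0.4032 0.1938] v [ 0.5861  0.1464 -0.7969] pred tilt 0.6487056078147455 yaw 0.24478192763715784
range 0.1099662264153463 lateral off [-0.     -0.0008 -0.0002]
scene green_tag [(array([0.624 , 0.4165, 0.1082]), 0.61)]
scene scanner_eye []
top green_tag [(array([0.6237, 0.4197, 0.1092]), 0.57)]
top scanner_eye []
wrist green_tag []
wrist scanner_eye []
N 4 row xyz [0.24  0.    0.243] w [-0.007 -0.006  0.003]
```

>>> send_rows([
  {"claw":1,"x":0.24,"y":0,"z":0.24,"wx":0,"wy":0,"wz":0},
  {"claw":1,"x":0.24,"y":0,"z":0.24,"wx":0,"wy":0,"wz":0},
  {"claw":1,"x":0.24,"y":0,"z":0.24,"wx":0,"wy":0,"wz":0},
  {"claw":1,"x":0.24,"y":0,"z":0.23,"wx":0,"wy":0,"wz":0},
  {"claw":1,"x":0,"y":0,"z":0,"wx":0,"wy":0,"wz":0},
  {"claw":1,"x":0,"y":0,"z":0,"wx":0,"wy":0,"wz":0},
])

```text
time_s: 12.6
position: [0.4875, 0.3858, 0.1619]
eef_rot: [3.099, 0.375, -0.209]
contact_force: [0.3, 0.2, -2.9]
gripper_width: 0.339
grasp_force: 59.6
```

```bash
cat > f.py <<'E'
from h import *
import sys
# depth/plane of plate and crop for view
T=G if sys.argv[1]=="green" else C
S=snapshot("scene");W=snapshot("top");
for p in(S,W):
    c=cloud(p);m=np.linalg.norm(c-np.array(T[0]),axis=-1)<.024;P=c[m];print(len(P))
    for _ in range(4):
        if len(P)<10:break
        mu=P.mean(0);V=np.linalg.svd(P-mu)[2];n=V[2]*np.sign(V[2][2]);d=abs((P-mu)@n);P=P[d<max(.002,2*d.std())]
    if len(P)>9: print(mu,n,"offset of T along n",(np.array(T[0])-mu)@n,"tilt",np.arccos(n[2]))
X=np.array(T[0])
def crop(p,r):
    q=p["R"]@X+p["t"];u=p["camera_matrix"]@(q/q[2]);u=u[:2].astype(int);return cv2.resize(p["pixels"][u[1]-r:u[1]+r,u[0]-r:u[0]+r],(400,400),interpolation=2)
cv2.imwrite("pics/"+sys.argv[1]+"_scan.png",np.hstack([crop(S,40),crop(W,40)])[:,:,::-1])
E
python3 e.py green b; python3 f.py green
```

```text
12.6 [0.4875 0.3858 0.1619] eye [0.5814 0.4088 0.1622] v [ 0.5882  0.1468 -0.7953] pred tilt 0.6512932549358578 yaw 0.24453088800233855
range 0.070145460444314 lateral off [-0.0004 -0.0006 -0.0004]
scene green_tag [(array([0.6233, 0.4169, 0.1073]), 0.72)]
scene scanner_eye []
top green_tag [(array([0.6211, 0.4186, 0.1079]), 0.63)]
top scanner_eye [(array([0.662 , 0.4342, 0.0025]), 0.71)]
wrist green_tag []
wrist scanner_eye []
N 4 row xyz [-0.002  0.002  0.003] w [-0.007 -0.003  0.003]
70
[0.6191 0.4163 0.1052] [-0.528  -0.1035  0.8429] offset of T along n -0.001151747812849352 tilt 0.5680924190591018
68
[0.6253 0.4093 0.107 ] [-0.5762 -0.0104  0.8172] offset of T along n 0.0008795147171966276 tilt 0.6142061281388299
```

View pics/green_scan.png

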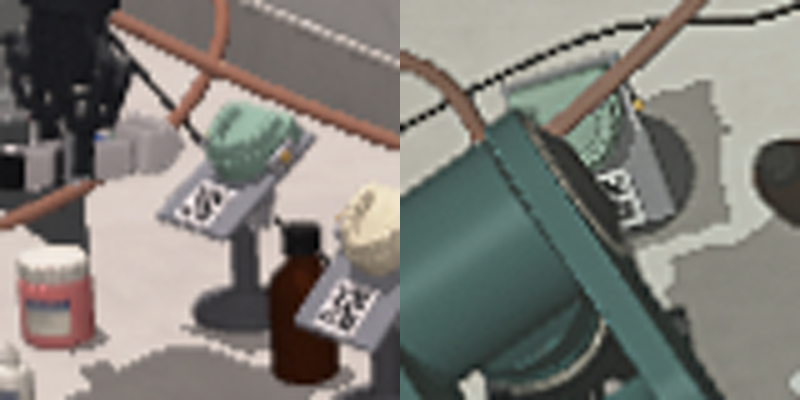

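>>> send_rows([
  {"claw":1,"x":0,"y":0,"z":0,"wx":0,"wy":0,"wz":0},
  {"claw":1,"x":0,"y":0,"z":0,"wx":0,"wy":0,"wz":0},
  {"claw":1,"x":0,"y":0,"z":0,"wx":0,"wy":0,"wz":0},
  {"claw":1,"x":0,"y":0,"z":0,"wx":0,"wy":0,"wz":0},
  {"claw":1,"x":0,"y":0,"z":0,"wx":0,"wy":0,"wz":0},
  {"claw":1,"x":0,"y":0,"z":0,"wx":0,"wy":0,"wz":0},
  {"claw":1,"x":0,"y":0,"z":0,"wx":0,"wy":0,"wz":0},
  {"claw":1,"x":0,"y":0,"z":0,"wx":0,"wy":0,"wz":0},
  {"claw":1,"x":0,"y":0,"z":0,"wx":0,"wy":0,"wz":0},
])

```text
time_s: 14.28
position: [0.4875, 0.3858, 0.1618]
eef_rot: [3.099, 0.375, -0.209]
contact_force: [0.1, -0.1, -2.5]
gripper_width: 0.341
grasp_force: 59.6
```

Run:
```python
from h import *
p=np.array([.449,.265,.189]);R=tool(.25,-.68)
s=monitor.sense();R0=Ro.from_rotvec(s["eef_rot"]).as_matrix();p0=s["position"]+R0@[-.03,0,-.03]
print(rows(p,R,9,p0,R0))
```

```text
N 9 row xyz [-0.157  0.399 -0.012] w [-0.     0.864 -0.011]
[[0.461, 0.367, 0.196], [0.459, 0.354, 0.197], [0.458, 0.341, 0.197], [0.456, 0.329, 0.197], [0.454, 0.316, 0.196], [0.453, 0.303, 0.195], [0.451, 0.29, 0.193], [0.45, 0.278, 0.191], [0.449, 0.265, 0.189]]
```

>>> send_rows([
  {"claw":1,"x":-1,"y":0,"z":-1,"wx":0,"wy":0,"wz":0},
  {"claw":1,"x":-0.16,"y":0.4,"z":-0.01,"wx":0,"wy":0.864,"wz":-0.01},
  {"claw":1,"x":-0.16,"y":0.4,"z":-0.01,"wx":0,"wy":0.864,"wz":-0.01},
  {"claw":1,"x":-0.16,"y":0.4,"z":-0.01,"wx":0,"wy":0.864,"wz":-0.01},
  {"claw":1,"x":-0.16,"y":0.4,"z":-0.01,"wx":0,"wy":0.864,"wz":-0.01},
  {"claw":1,"x":-0.16,"y":0.4,"z":-0.01,"wx":0,"wy":0.864,"wz":-0.01},
  {"claw":1,"x":-0.16,"y":0.4,"z":-0.01,"wx":0,"wy":0.864,"wz":-0.01},
  {"claw":1,"x":-0.16,"y":0.4,"z":-0.01,"wx":0,"wy":0.864,"wz":-0.01},
  {"claw":1,"x":-0.16,"y":0.4,"z":-0.01,"wx":0,"wy":0.864,"wz":-0.01},
  {"claw":1,"x":-0.16,"y":0.4,"z":-0.01,"wx":0,"wy":0.864,"wz":-0.01},
])

```text
time_s: 15.52
position: [0.4482, 0.2643, 0.1884]
eef_rot: [-2.861, -0.359, -1.017]
contact_force: [0.9, 0.2, -1.9]
gripper_width: 0.337
grasp_force: 59.7
```

>>> send_rows([
  {"claw":1,"x":0,"y":0,"z":0,"wx":0,"wy":0,"wz":0},
  {"claw":1,"x":0,"y":0,"z":0,"wx":0,"wy":0,"wz":0},
])

```text
time_s: 15.78
position: [0.4486, 0.265, 0.1891]
eef_rot: [-2.863, -0.358, -1.011]
contact_force: [0.4, 0.3, -3.2]
gripper_width: 0.339
grasp_force: 59.8
```

```bash
cat > g.py <<'E'
from h import *
p=snapshot("wrist");save(p,"wrist4");c=cloud(p);np.savez("w4.npz",px=p["pixels"],c=c,K=p["camera_matrix"],R=p["R"],t=p["t"],z=p["z_map"],k1=p["k1"])
def fit(P,k=2.5):
    for _ in range(6):
        mu=P.mean(0);V=np.linalg.svd(P-mu,full_matrices=False)[2];n=V[2]*np.sign(V[2][2]);d=abs((P-mu)@n);P=P[d<max(.0015,k*d.std())]
    return mu,n,len(P),d.std()
B=c[(abs(c[...,2])<.012)&(c[...,0]<.75)&(c[...,0]>.4)&(c[...,1]>.1)&(c[...,1]<.5)];mb,nb,l,sd=fit(B[::7]);print("bench",mb,nb,l,sd)
for T in(G,C):
    n=np.array([-np.sin(T[1])*np.cos(T[2]),-np.sin(T[1])*np.sin(T[2]),np.cos(T[1])])
    d=c-np.array(T[0]);yt=np.array([-np.sin(T[2]),np.cos(T[2]),0]);xt=np.cross(yt,n)
    a,b,h=d@xt,d@yt,d@n
    for lim in(.018,.036):
        m=(abs(a)<.02)&(abs(b)<lim)&(abs(h)<.006);mu,nn,l,sd=fit(c[m]);print("plane",mu,nn,l,sd,"tilt",np.arccos(nn[2]),"rel bench",np.arccos(nn@nb),"yaw",np.arctan2(-nn[1],-nn[0]))
    for q in [("green_tag" if T is G else "cream_tag")]: print([(w(p,e["xyz"]),round(e["p"],2)) for e in pinpoint(q,p)[:1]])
    # tag extents on plate: white/black px
    g=p["pixels"].astype(int).mean(-1); m=(abs(a)<.045)&(abs(b)<.045)&(abs(h)<.008)&((g>200)|(g<50))
    A,Bb=a[m],b[m];print("tag extents x",np.percentile(A,[2,50,98]),"y",np.percentile(Bb,[2,50,98]))
E
python3 g.py
```

```text
bench [ 0.5338  0.3385 -0.0038] [0.0001 0.0001 1.    ] 3828 0.000354109073408406
plane [0.6236 0.4189 0.1061] [-0.5083 -0.1313  0.8511] 1173 0.0003576504406595639 tilt 0.5527113219747752 rel bench 0.5528055887154613 yaw 0.25269670384253823
plane [0.6225 0.42   0.1049] [-0.5304 -0.134   0.8371] 1660 0.0004181867831266341 tilt 0.578806492779489 rel bench 0.5789005118871252 yaw 0.24747690300587588
[(array([0.6228, 0.4214, 0.1064]), 0.72)]
tag extents x [-0.0212  0.0031  0.037 ] y [-0.0175  0.0014  0.021 ]
plane [0.6124 0.1802 0.0988] [-0.658  -0.1479  0.7383] 1362 0.00036799754919436187 tilt 0.7401842576728697 rel bench 0.7402769887721833 yaw 0.22114805806926371
plane [0.6127 0.1821 0.0983] [-0.6519 -0.1409  0.7451] 1917 0.00041967937622609206 tilt 0.7301000390461695 rel bench 0.730192354723683 yaw 0.21292267580128182
[(array([0.6073, 0.1763, 0.0993]), 0.78)]
tag extents x [-0.0187 -0.0004  0.0184] y [-0.0193  0.0003  0.0183]
```

View pics/wrist4.png

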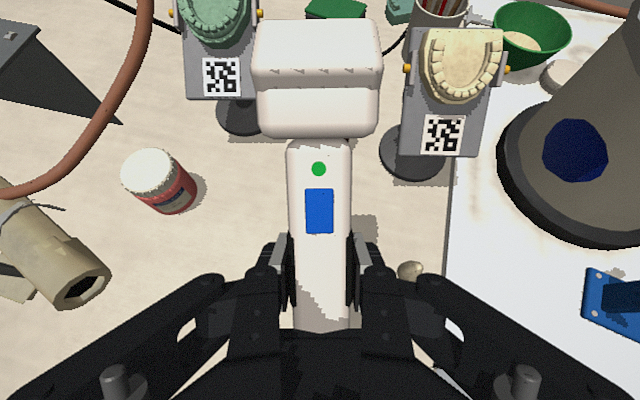

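```bash
cat >> h.py <<'E'
OX=.0005
G=((.6225,.419,.107),.56,.247); C=((.6115,.1797,.0995),.74,.212)
E
python3 - <<'E'
from h import *
a,Ra=scan(*G,d=.11);print(a,rows(a,Ra,9)[::2]);b,Rb=scan(*G);print(b);rows(b,Rb,3,a,Ra)
E
```

```text
N 9 row xyz [ 0.213 -0.395 -0.019] w [-0.001 -0.96   0.002]
[0.473  0.3813 0.2086] [[0.45, 0.278, 0.193], [0.455, 0.303, 0.201], [0.46, 0.329, 0.206], [0.466, 0.355, 0.208], [0.473, 0.381, 0.209]]
[0.4936 0.3865 0.1747]
N 3 row xyz [0.314 0.    0.314] w [0. 0. 0.]
```

>>> send_rows([
  {"claw":1,"x":0.213,"y":-0.395,"z":-0.02,"wx":0,"wy":-0.96,"wz":0},
  {"claw":1,"x":0.213,"y":-0.395,"z":-0.02,"wx":0,"wy":-0.96,"wz":0},
  {"claw":1,"x":0.213,"y":-0.395,"z":-0.02,"wx":0,"wy":-0.96,"wz":0},
  {"claw":1,"x":0.213,"y":-0.395,"z":-0.02,"wx":0,"wy":-0.96,"wz":0},
  {"claw":1,"x":0.213,"y":-0.395,"z":-0.02,"wx":0,"wy":-0.96,"wz":0},
  {"claw":1,"x":0.213,"y":-0.395,"z":-0.02,"wx":0,"wy":-0.96,"wz":0},
  {"claw":1,"x":0.213,"y":-0.395,"z":-0.02,"wx":0,"wy":-0.96,"wz":0},
  {"claw":1,"x":0.213,"y":-0.395,"z":-0.02,"wx":0,"wy":-0.96,"wz":0},
  {"claw":1,"x":0.213,"y":-0.395,"z":-0.02,"wx":0,"wy":-0.96,"wz":0},
])

```text
time_s: 17.05
position: [0.4732, 0.3819, 0.2085]
eef_rot: [3.07, 0.385, -0.352]
contact_force: [0.3, -0.3, -2.6]
gripper_width: 0.34
grasp_force: 59.7
```

>>> send_rows([
  {"claw":1,"x":0.31,"y":0,"z":0.31,"wx":0,"wy":0,"wz":0},
  {"claw":1,"x":0.31,"y":0,"z":0.31,"wx":0,"wy":0,"wz":0},
  {"claw":1,"x":0.31,"y":0,"z":0.31,"wx":0,"wy":0,"wz":0},
  {"claw":1,"x":0,"y":0,"z":0,"wx":0,"wy":0,"wz":0},
])

```text
time_s: 17.55
position: [0.4927, 0.3857, 0.1742]
eef_rot: [3.07, 0.385, -0.347]
contact_force: [-0.4, -0.5, -2.5]
gripper_width: 0.339
grasp_force: 59.7
```

```bash
python3 e.py green c
```

```text
17.55 [0.4927 0.3857 0.1742] eye [0.5855 0.4093 0.1658] v [ 0.5148  0.131  -0.8472] pred tilt 0.5600258594859078 yaw 0.24918204598087249
range 0.07012031888048174 lateral off [0.0009 0.0005 0.0006]
scene green_tag [(array([0.6258, 0.4153, 0.1067]), 0.89)]
scene scanner_eye []
top green_tag [(array([0.6228, 0.4175, 0.1103]), 0.89)]
top scanner_eye []
wrist green_tag []
wrist scanner_eye []
N 4 row xyz [ 0.009 -0.001  0.005] w [-0.    -0.003  0.006]
```

>>> send_rows([
  {"claw":1,"x":0.03,"y":0,"z":0,"wx":0,"wy":0,"wz":0},
  {"claw":1,"x":0,"y":0,"z":0,"wx":0,"wy":0,"wz":0},
  {"claw":1,"x":0,"y":0,"z":0,"wx":0,"wy":0,"wz":0},
  {"claw":1,"x":0,"y":0,"z":0,"wx":0,"wy":0,"wz":0},
  {"claw":1,"x":0,"y":0,"z":0,"wx":0,"wy":0,"wz":0},
  {"claw":1,"x":0,"y":0,"z":0,"wx":0,"wy":0,"wz":0},
  {"claw":1,"x":0,"y":0,"z":0,"wx":0,"wy":0,"wz":0},
  {"claw":1,"x":0,"y":0,"z":0,"wx":0,"wy":0,"wz":0},
  {"claw":1,"x":0,"y":0,"z":0,"wx":0,"wy":0,"wz":0},
  {"claw":1,"x":0,"y":0,"z":0,"wx":0,"wy":0,"wz":0},
])

```text
time_s: 19.25
position: [0.4937, 0.3863, 0.175]
eef_rot: [3.071, 0.385, -0.346]
contact_force: [-0.2, -0.3, -2.5]
gripper_width: 0.341
grasp_force: 59.7
```

>>> send_rows([
  {"claw":1,"x":0,"y":0,"z":0,"wx":0,"wy":0,"wz":0},
  {"claw":1,"x":0,"y":0,"z":0,"wx":0,"wy":0,"wz":0},
  {"claw":1,"x":0,"y":0,"z":0,"wx":0,"wy":0,"wz":0},
  {"claw":1,"x":0,"y":0,"z":0,"wx":0,"wy":0,"wz":0},
  {"claw":1,"x":-0.5,"y":0,"z":-0.5,"wx":0,"wy":0,"wz":0},
  {"claw":1,"x":-0.9,"y":0,"z":-0.9,"wx":0,"wy":0,"wz":0},
  {"claw":1,"x":0,"y":0,"z":0,"wx":0,"wy":0,"wz":0},
])

```text
time_s: 20.12
position: [0.4626, 0.3788, 0.2295]
eef_rot: [3.074, 0.387, -0.339]
contact_force: [0.4, 0.3, -2.5]
gripper_width: 0.338
grasp_force: 59.8
```

Run:
```python
from h import *
a,Ra=scan(*C,d=.12);print(monitor.sense()["position"],a,rows(a,Ra,10)[::2]);b,Rb=scan(*C);print(b);rows(b,Rb,4,a,Ra)
```

```text
N 10 row xyz [-0.233  0.748  0.202] w [0.002 0.166 0.036]
[0.4626 0.3788 0.2295] [0.4388 0.1425 0.1793] [[0.46, 0.355, 0.225], [0.456, 0.308, 0.216], [0.451, 0.26, 0.206], [0.446, 0.213, 0.196], [0.441, 0.166, 0.185]]
[0.4718 0.1496 0.1423]
N 4 row xyz [ 0.295 -0.     0.295] w [0. 0. 0.]
```

>>> send_rows([
  {"claw":1,"x":-0.233,"y":0.748,"z":0.202,"wx":0,"wy":0.166,"wz":0.036},
  {"claw":1,"x":-0.233,"y":0.748,"z":0.202,"wx":0,"wy":0.166,"wz":0.036},
  {"claw":1,"x":-0.233,"y":0.748,"z":0.202,"wx":0,"wy":0.166,"wz":0.036},
  {"claw":1,"x":-0.233,"y":0.748,"z":0.202,"wx":0,"wy":0.166,"wz":0.036},
  {"claw":1,"x":-0.233,"y":0.748,"z":0.202,"wx":0,"wy":0.166,"wz":0.036},
  {"claw":1,"x":-0.233,"y":0.748,"z":0.202,"wx":0,"wy":0.166,"wz":0.036},
  {"claw":1,"x":-0.233,"y":0.748,"z":0.202,"wx":0,"wy":0.166,"wz":0.036},
  {"claw":1,"x":-0.233,"y":0.748,"z":0.202,"wx":0,"wy":0.166,"wz":0.036},
  {"claw":1,"x":-0.233,"y":0.748,"z":0.202,"wx":0,"wy":0.166,"wz":0.036},
  {"claw":1,"x":-0.233,"y":0.748,"z":0.202,"wx":0,"wy":0.166,"wz":0.036},
])

```text
time_s: 21.38
position: [0.4388, 0.1412, 0.1757]
eef_rot: [3.113, 0.331, -0.078]
contact_force: [-0.4, 0.2, -2.2]
gripper_width: 0.339
grasp_force: 59.7
```

>>> send_rows([
  {"claw":1,"x":0.29,"y":0,"z":0.29,"wx":0,"wy":0,"wz":0},
  {"claw":1,"x":0.29,"y":0,"z":0.29,"wx":0,"wy":0,"wz":0},
  {"claw":1,"x":0.29,"y":0,"z":0.29,"wx":0,"wy":0,"wz":0},
  {"claw":1,"x":0.29,"y":0,"z":0.29,"wx":0,"wy":0,"wz":0},
  {"claw":1,"x":0,"y":0,"z":0,"wx":0,"wy":0,"wz":0},
])

```text
time_s: 22.0
position: [0.4715, 0.149, 0.1385]
eef_rot: [3.113, 0.332, -0.081]
contact_force: [-0.5, 0.0, -2.9]
gripper_width: 0.336
grasp_force: 59.8
```

```bash
python3 e.py cream a
```

```text
22.0 [0.4715 0.149  0.1385] eye [0.5651 0.1693 0.1466] v [ 0.6546  0.1376 -0.7434] pred tilt 0.7326949684918699 yaw 0.20718645458196946
range 0.06687976377474726 lateral off [0.0027 0.0012 0.0026]
scene cream_tag [(array([0.61  , 0.1782, 0.1028]), 0.8)]
scene scanner_eye []
top cream_tag [(array([0.6135, 0.1785, 0.0956]), 0.85)]
top scanner_eye []
wrist cream_tag []
wrist scanner_eye []
N 4 row xyz [ 0.004 -0.006 -0.02 ] w [ 0.011  0.012 -0.   ]
```

>>> send_rows([
  {"claw":1,"x":0.02,"y":-0.02,"z":-0.08,"wx":0.04,"wy":0.05,"wz":0},
  {"claw":1,"x":0,"y":0,"z":0,"wx":0,"wy":0,"wz":0},
  {"claw":1,"x":0,"y":0,"z":0,"wx":0,"wy":0,"wz":0},
  {"claw":1,"x":0,"y":0,"z":0,"wx":0,"wy":0,"wz":0},
])

```text
time_s: 22.95
position: [0.4719, 0.1496, 0.142]
eef_rot: [3.118, 0.332, -0.071]
contact_force: [-1.0, -0.0, -2.1]
gripper_width: 0.342
grasp_force: 59.8
```

```bash
python3 e.py cream b|head -3
```

```text
22.95 [0.4719 0.1496 0.142 ] eye [0.5655 0.1697 0.1508] v [ 0.6591  0.1415 -0.7386] pred tilt 0.7397923388600018 yaw 0.21146340530560576
range 0.0696529047366584 lateral off [0.0001 0.0001 0.0001]
scene cream_tag [(array([ 0.4851,  0.1723, -0.005 ]), 0.65)]
```

>>> send_rows([
  {"claw":1,"x":0,"y":0,"z":0,"wx":0,"wy":0,"wz":0},
  {"claw":1,"x":0,"y":0,"z":0,"wx":0,"wy":0,"wz":0},
  {"claw":1,"x":0,"y":0,"z":0,"wx":0,"wy":0,"wz":0},
  {"claw":1,"x":0,"y":0,"z":0,"wx":0,"wy":0,"wz":0},
  {"claw":1,"x":0,"y":0,"z":0,"wx":0,"wy":0,"wz":0},
  {"claw":1,"x":0,"y":0,"z":0,"wx":0,"wy":0,"wz":0},
  {"claw":1,"x":0,"y":0,"z":0,"wx":0,"wy":0,"wz":0},
  {"claw":1,"x":0,"y":0,"z":0,"wx":0,"wy":0,"wz":0},
  {"claw":1,"x":0,"y":0,"z":0,"wx":0,"wy":0,"wz":0},
])

```text
time_s: 24.52
position: [0.4719, 0.1496, 0.142]
eef_rot: [3.118, 0.332, -0.071]
contact_force: [0.4, -0.5, -2.6]
gripper_width: 0.341
grasp_force: 59.8
```

Run:
```python
from h import *
s=monitor.sense();R0=Ro.from_rotvec(s["eef_rot"]).as_matrix();p0=s["position"]+R0@[-.036,0,-.036]
print(rows(np.array([.43,.06,.22]),tool(.3,-.3),6,p0,R0))
```

```text
N 6 row xyz [-0.136  0.431 -0.241] w [ 0.019  0.55  -0.14 ]
[[0.437, 0.129, 0.187], [0.436, 0.115, 0.194], [0.435, 0.102, 0.201], [0.433, 0.088, 0.208], [0.432, 0.074, 0.214], [0.43, 0.06, 0.22]]
```

>>> send_rows([
  {"claw":1,"x":-0.4,"y":0,"z":-0.4,"wx":0,"wy":0,"wz":0},
  {"claw":1,"x":-0.8,"y":0,"z":-0.8,"wx":0,"wy":0,"wz":0},
  {"claw":1,"x":-0.136,"y":0.431,"z":-0.241,"wx":0.02,"wy":0.55,"wz":-0.14},
  {"claw":1,"x":-0.136,"y":0.431,"z":-0.241,"wx":0.02,"wy":0.55,"wz":-0.14},
  {"claw":1,"x":-0.136,"y":0.431,"z":-0.241,"wx":0.02,"wy":0.55,"wz":-0.14},
  {"claw":1,"x":-0.136,"y":0.431,"z":-0.241,"wx":0.02,"wy":0.55,"wz":-0.14},
  {"claw":1,"x":-0.136,"y":0.431,"z":-0.241,"wx":0.02,"wy":0.55,"wz":-0.14},
  {"claw":1,"x":-0.136,"y":0.431,"z":-0.241,"wx":0.02,"wy":0.55,"wz":-0.14},
  {"claw":1,"x":0,"y":0,"z":0,"wx":0,"wy":0,"wz":0},
  {"claw":1,"x":0,"y":0,"z":0,"wx":0,"wy":0,"wz":0},
])

```text
time_s: 25.78
position: [0.4296, 0.0602, 0.2203]
eef_rot: [-3.028, -0.457, -0.457]
contact_force: [-0.1, 0.7, -2.8]
gripper_width: 0.342
grasp_force: 59.9
```

```bash
cat > r.py <<'E'
from h import *
p=snapshot("wrist");save(p,"wrist5");c=cloud(p);np.savez("w5.npz",px=p["pixels"],c=c)
print("cam",-p["R"].T@p["t"])
for q in["rest","rest_seat"]: print(q,[(w(p,e["xyz"]),round(e["p"],2)) for e in pinpoint(q,p)[:1]])
m0=(c[...,0]>.40)&(c[...,0]<.57)&(c[...,1]>-.18)&(c[...,1]<.02)
b=c[m0&(abs(c[...,2])<.006)];print("bench",np.median(b[:,2]))
px=p["pixels"].astype(int);blue=(px[...,2]>px[...,0]+50)&m0&(c[...,2]<.02)
r=cv2.minAreaRect((c[blue][:,:2]*1000).astype(np.float32));print("foot",r,blue.sum(),np.median(c[blue][:,2]))
dark=(px.max(-1)<60)&m0&(c[...,2]>.03)&(c[...,2]<.12)
Q=c[dark];print(len(Q))
for lo,hi in((-.16,-.09),(-.075,0)):
    q=Q[(Q[:,1]>lo)&(Q[:,1]<hi)];r=cv2.minAreaRect((q[:,:2]*1000).astype(np.float32));print(r,len(q),"z",np.percentile(q[:,2],[1,10,50,90,99]))
E
python3 r.py
```

```text
cam [0.4537 0.0675 0.377 ]
rest [(array([ 0.5052, -0.0854, -0.0009]), 0.94)]
rest_seat []
bench -0.0002331511308721533
foot ((504.6447448730469, -82.67135620117188), (123.90769958496094, 58.77268600463867), 77.8772964477539) 3049 0.007982502754184887
1828
((494.91668701171875, -127.21756744384766), (17.417835235595703, 63.58448028564453), 78.16712188720703) 830 z [0.0305 0.0401 0.0439 0.064  0.0668]
((512.9017333984375, -42.87641906738281), (17.616344451904297, 63.8422966003418), 78.07621765136719) 998 z [0.0324 0.0491 0.0685 0.0888 0.0916]
```

View pics/wrist5.png

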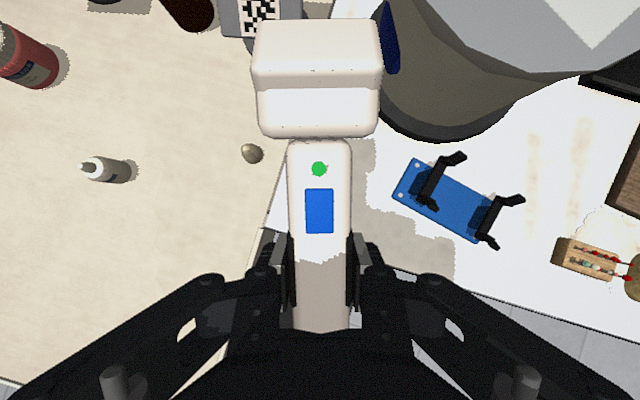

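```bash
cat >> h.py <<'E'
SEAT=np.array([.5044,-.083,.055]);SY=1.361
def park(h):
    R=tool(SY,-.28);return SEAT-R@[OX,0,-.0009]-R[:,2]*h,R
E
python3 - <<'E'
from h import *
a,Ra=park(.14);print(a,rows(a,Ra,12)[::2]);b,Rb=park(.03);print(b);rows(b,Rb,5,a,Ra)
straight(a,Ra,12,1)
E
```

```text
N 12 row xyz [-0.253  0.51   0.015] w [ 0.24  -0.014 -0.809]
[ 0.4963 -0.1211  0.1885] [[0.428, 0.044, 0.217], [0.428, 0.01, 0.212], [0.433, -0.023, 0.206], [0.445, -0.055, 0.201], [0.462, -0.084, 0.196], [0.484, -0.11, 0.191]]
[ 0.5026 -0.0913  0.0828]
N 5 row xyz [-0.    -0.     0.733] w [0. 0. 0.]

{"claw":1,"x":0,"y":0.54,"z":0.09,"wx":0.24,"wy":-0.01,"wz":-0.81},{"claw":1,"x":-0.05,"y":0.54,"z":0.08,"wx":0.24,"wy":-0.01,"wz":-0.81},{"claw":1,"x":-0.09,"y":0.53,"z":0.06,"wx":0.24,"wy":-0.01,"wz":-0.81},{"claw":1,"x":-0.14,"y":0.52,"z":0.05,"wx":0.24,"wy":-0.01,"wz":-0.81},{"claw":1,"x":-0.18,"y":0.51,"z":0.04,"wx":0.24,"wy":-0.01,"wz":-0.81},{"claw":1,"x":-0.22,"y":0.5,"z":0.02,"wx":0.24,"wy":-0.01,"wz":-0.81},{"claw":1,"x":-0.26,"y":0.48,"z":0.01,"wx":0.24,"wy":-0.01,"wz":-0.81},{"claw":1,"x":-0.3,"y":0.45,"z":0,"wx":0.24,"wy":-0.01,"wz":-0.81},{"claw":1,"x":-0.34,"y":0.42,"z":-0.01,"wx":0.24,"wy":-0.01,"wz":-0.81},{"claw":1,"x":-0.37,"y":0.39,"z":-0.02,"wx":0.24,"wy":-0.01,"wz":-0.81},
{"claw":1,"x":-0.41,"y":0.36,"z":-0.03,"wx":0.24,"wy":-0.01,"wz":-0.81},{"claw":1,"x":-0.44,"y":0.32,"z":-0.04,"wx":0.24,"wy":-0.01,"wz":-0.81},
```

The constant-row arc stays on the robot side; use it.

>>> send_rows([
  {"claw":1,"x":-0.253,"y":0.51,"z":0.015,"wx":0.24,"wy":-0.014,"wz":-0.81},
  {"claw":1,"x":-0.253,"y":0.51,"z":0.015,"wx":0.24,"wy":-0.014,"wz":-0.81},
  {"claw":1,"x":-0.253,"y":0.51,"z":0.015,"wx":0.24,"wy":-0.014,"wz":-0.81},
  {"claw":1,"x":-0.253,"y":0.51,"z":0.015,"wx":0.24,"wy":-0.014,"wz":-0.81},
  {"claw":1,"x":-0.253,"y":0.51,"z":0.015,"wx":0.24,"wy":-0.014,"wz":-0.81},
  {"claw":1,"x":-0.253,"y":0.51,"z":0.015,"wx":0.24,"wy":-0.014,"wz":-0.81},
  {"claw":1,"x":-0.253,"y":0.51,"z":0.015,"wx":0.24,"wy":-0.014,"wz":-0.81},
  {"claw":1,"x":-0.253,"y":0.51,"z":0.015,"wx":0.24,"wy":-0.014,"wz":-0.81},
  {"claw":1,"x":-0.253,"y":0.51,"z":0.015,"wx":0.24,"wy":-0.014,"wz":-0.81},
  {"claw":1,"x":-0.253,"y":0.51,"z":0.015,"wx":0.24,"wy":-0.014,"wz":-0.81},
])

```text
time_s: 27.18
position: [0.4728, -0.0982, 0.1935]
eef_rot: [-2.456, -1.659, -0.352]
contact_force: [-0.3, -0.2, -2.0]
gripper_width: 0.341
grasp_force: 59.9
```

>>> send_rows([
  {"claw":1,"x":-0.253,"y":0.51,"z":0.015,"wx":0.24,"wy":-0.014,"wz":-0.81},
  {"claw":1,"x":-0.253,"y":0.51,"z":0.015,"wx":0.24,"wy":-0.014,"wz":-0.81},
  {"claw":1,"x":0,"y":0,"z":0,"wx":0,"wy":0,"wz":0},
  {"claw":1,"x":0,"y":0,"z":0,"wx":0,"wy":0,"wz":0},
])

```text
time_s: 27.68
position: [0.4962, -0.1212, 0.1887]
eef_rot: [-2.292, -1.855, -0.324]
contact_force: [1.5, 1.0, -2.9]
gripper_width: 0.34
grasp_force: 60.0
```

Run:
```python
from h import *
s=monitor.sense();print(s["time_s"],s["position"],s["qpos"])
p=snapshot("wrist");print([(w(p,e["xyz"]),e["p"]) for e in pinpoint("scanner",p)[:1]])
b,Rb=park(.03);print(rows(b,Rb,5)[::2])
```

```text
27.675 [ 0.4962 -0.1212  0.1887] [-0.4436 -0.2091  1.8427  0.2727  1.5737 -0.242 ]
[(array([ 0.4967, -0.1182,  0.1838]), 0.85)]
N 5 row xyz [-0.     0.     0.738] w [ 0.003 -0.     0.001]
[[0.497, -0.115, 0.168], [0.5, -0.103, 0.125], [0.503, -0.091, 0.083]]
```

>>> send_rows([
  {"claw":1,"x":0,"y":0,"z":0.74,"wx":0,"wy":0,"wz":0},
  {"claw":1,"x":0,"y":0,"z":0.74,"wx":0,"wy":0,"wz":0},
  {"claw":1,"x":0,"y":0,"z":0.74,"wx":0,"wy":0,"wz":0},
  {"claw":1,"x":0,"y":0,"z":0.74,"wx":0,"wy":0,"wz":0},
  {"claw":1,"x":0,"y":0,"z":0.7,"wx":0,"wy":0,"wz":0},
  {"claw":1,"x":0,"y":0,"z":0,"wx":0,"wy":0,"wz":0},
])

```text
time_s: 28.52
position: [0.502, -0.0913, 0.0827]
eef_rot: [-2.29, -1.856, -0.323]
contact_force: [-0.8, -0.9, -2.1]
gripper_width: 0.34
grasp_force: 59.9
```

Run:
```python
from h import *
s=monitor.sense();p=snapshot("scene");save(p,"park1")
b,Rb=park(.0);print(s["contact_force"]);rows(b,Rb,5)
X=SEAT
def crop(p,r):
    q=p["R"]@X+p["t"];u=p["camera_matrix"]@(q/q[2]);u=u[:2].astype(int);return cv2.resize(p["pixels"][u[1]-r:u[1]+r,u[0]-r:u[0]+r],(500,500),interpolation=2)
cv2.imwrite("pics/park1c.png",crop(p,50)[:,:,::-1])
```

```text
[-0.842  -0.9223 -2.0707]
N 5 row xyz [0.    0.    0.207] w [ 0.002 -0.001  0.003]
```

View pics/park1c.png

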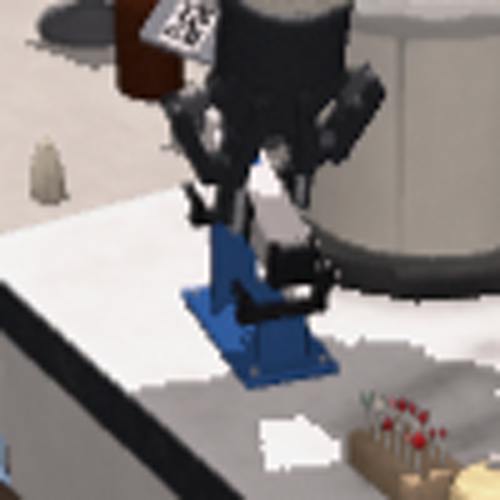

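>>> send_rows([
  {"claw":1,"x":0,"y":0,"z":0.2,"wx":0,"wy":0,"wz":0},
  {"claw":1,"x":0,"y":0,"z":0.2,"wx":0,"wy":0,"wz":0},
  {"claw":1,"x":0,"y":0,"z":0.2,"wx":0,"wy":0,"wz":0},
  {"claw":1,"x":0,"y":0,"z":0.2,"wx":0,"wy":0,"wz":0},
  {"claw":1,"x":0,"y":0,"z":0.1,"wx":0,"wy":0,"wz":0},
  {"claw":1,"x":0,"y":0,"z":0,"wx":0,"wy":0,"wz":0},
])

```text
time_s: 29.32
position: [0.5044, -0.0848, 0.0579]
eef_rot: [-2.291, -1.857, -0.325]
contact_force: [-3.2, -0.9, 2.5]
gripper_width: 0.341
grasp_force: 60.8
```

>>> send_rows([
  {"claw":1,"x":0,"y":0,"z":0.04,"wx":0,"wy":0,"wz":0},
  {"claw":1,"x":0,"y":0,"z":0.03,"wx":0,"wy":0,"wz":0},
  {"claw":1,"x":0,"y":0,"z":0,"wx":0,"wy":0,"wz":0},
])

```text
time_s: 29.7
position: [0.5045, -0.0848, 0.0578]
eef_rot: [-2.291, -1.858, -0.324]
contact_force: [-20.5, -5.7, 29.9]
gripper_width: 0.34
grasp_force: 64.2
```

>>> send_rows([
  {"claw":1,"x":0,"y":0,"z":-0.2,"wx":0,"wy":0,"wz":0},
  {"claw":1,"x":0,"y":0,"z":0,"wx":0,"wy":0,"wz":0},
])

```text
time_s: 29.95
position: [0.5044, -0.0859, 0.0616]
eef_rot: [-2.292, -1.857, -0.326]
contact_force: [0.3, -0.8, -2.6]
gripper_width: 0.34
grasp_force: 60.0
```

Run:
```python
from h import *
s=monitor.sense();R=Ro.from_rotvec(s["eef_rot"]).as_matrix();print(s["position"],s["contact_force"],s["moment"])
c=np.load("w5.npz")["c"];px=np.load("w5.npz")["px"].astype(int)
m=(c[...,0]>.535)&(c[...,0]<.75)&(c[...,1]>-.2)&(c[...,1]<.15)
for z0 in np.arange(.005,.22,.015):
    q=c[m&(c[...,2]>z0)&(c[...,2]<z0+.015)]
    if len(q):
        i=q[:,0].argmin();print("can z",round(z0,3),q[i],len(q))
# saddle details in seat frame
Rs=np.c_[tool(SY,-.28)[:,0],-tool(SY,-.28)[:,1],-tool(SY,-.28)[:,2]]
d=(c-SEAT)@Rs
dark=(px.max(-1)<70)&(abs(d[...,0])<.06)&(abs(d[...,1])<.04)&(d[...,2]>-.01)&(d[...,2]<.04)
for sg in(-1,1):
    q=d[dark&(sg*d[...,0]>.03)]
    print("saddle",sg,len(q),"x",np.percentile(q[:,0],[1,99]))
    for y0 in np.arange(-.036,.036,.004):
        e=q[(q[:,1]>=y0)&(q[:,1]<y0+.004)]
        if len(e):print("  y %.3f n %d z10 %.4f z50 %.4f z95 %.4f"%(y0+.002,len(e),*np.percentile(e[:,2],[10,50,95])))
# scanner in hand from scene+wrist now
p=snapshot("wrist");cc=(cloud(p)-s["position"])@R
mm=(cc[...,2]<-.02)&(cc[...,2]>-.035)&(cc[...,0]>.02)&(cc[...,0]<.055)&(abs(cc[...,1])<.03);q=cc[mm];print("bar y",np.percentile(q[:,1],[1,50,99]),np.polyfit(q[:,0],q[:,2],1),np.polyfit(q[:,1],q[:,2],1),q.mean(0))
```

```text
[ 0.5044 -0.0859  0.0616] [ 0.328  -0.8222 -2.5533] [-0.2211  0.0666 -0.0135]
can z 0.005 [ 0.535  -0.0459  0.008 ] 473
can z 0.02 [ 0.5682 -0.0245  0.0214] 2482
can z 0.035 [ 0.5842 -0.0216  0.0464] 473
can z 0.05 [ 0.5363 -0.0395  0.0637] 563
can z 0.065 [ 0.5352 -0.0428  0.0771] 753
can z 0.08 [ 0.5351 -0.0549  0.0812] 1132
can z 0.095 [ 0.5819 -0.0243  0.1071] 1326
can z 0.11 [ 0.5814 -0.0274  0.1238] 1332
can z 0.125 [ 0.5807 -0.0271  0.1298] 1512
can z 0.14 [ 0.5805 -0.0238  0.1529] 1720
can z 0.155 [ 0.5797 -0.0287  0.1684] 1778
can z 0.17 [ 0.5733 -0.0152  0.1827] 883
can z 0.185 [ 0.5734 -0.0319  0.1917] 13607
saddle -1 806 x [-0.0498 -0.0387]
  y -0.034 n 1 z10 0.0224 z50 0.0224 z95 0.0224
  y -0.030 n 43 z10 0.0203 z50 0.0232 z95 0.0245
  y -0.026 n 95 z10 0.0012 z50 0.0168 z95 0.0222
  y -0.022 n 101 z10 -0.0009 z50 0.0071 z95 0.0146
  y -0.018 n 36 z10 -0.0034 z50 -0.0002 z95 0.0013
  y -0.014 n 37 z10 -0.0040 z50 -0.0001 z95 0.0011
  y -0.010 n 40 z10 -0.0040 z50 -0.0002 z95 0.0008
  y -0.006 n 38 z10 -0.0032 z50 -0.0002 z95 0.0007
  y -0.002 n 39 z10 -0.0046 z50 -0.000
[... 676 characters left out ...]
z95 0.0011
  y -0.014 n 43 z10 -0.0021 z50 0.0002 z95 0.0013
  y -0.010 n 41 z10 -0.0012 z50 -0.0000 z95 0.0012
  y -0.006 n 40 z10 -0.0021 z50 -0.0002 z95 0.0012
  y -0.002 n 40 z10 -0.0027 z50 -0.0000 z95 0.0011
  y 0.002 n 42 z10 -0.0030 z50 -0.0001 z95 0.0009
  y 0.006 n 43 z10 -0.0027 z50 -0.0000 z95 0.0011
  y 0.010 n 39 z10 -0.0025 z50 0.0000 z95 0.0009
  y 0.014 n 42 z10 -0.0026 z50 0.0000 z95 0.0012
  y 0.018 n 28 z10 -0.0027 z50 0.0002 z95 0.0101
  y 0.022 n 58 z10 -0.0014 z50 0.0101 z95 0.0175
  y 0.026 n 87 z10 -0.0018 z50 0.0099 z95 0.0242
  y 0.030 n 53 z10 0.0210 z50 0.0232 z95 0.0246
bar y [-0.0129  0.0006  0.0144] [ 0.0214 -0.0276] [ 0.0009 -0.0268] [ 0.0383  0.0008 -0.0268]
```

Run:
```python
from h import *
s=monitor.sense()
Rt=tool(SY,-.28);Rs=np.c_[Rt[:,0],-Rt[:,1],-Rt[:,2]]
print("TCP in seat",(s["position"]-SEAT)@Rs)
p=snapshot("scene");c=cloud(p);d=(c-SEAT)@Rs
b=c[(abs(c[...,2])<.012)&(abs(c[...,0]-.44)<.03)&(abs(c[...,1]+.1)<.08)];print("bench",np.median(b[:,2]))
g=p["pixels"].astype(int).min(-1)
for x0 in np.arange(-.075,.12,.01):
    m=(d[...,0]>x0)&(d[...,0]<x0+.01)&(abs(d[...,1])<.03)&(d[...,2]>-.01)&(d[...,2]<.075)
    q=d[m]
    if len(q)>2:print("x %.3f n%d y %.3f %.3f z max %.4f 90%% %.4f min %.4f"%(x0,len(q),q[:,1].min(),q[:,1].max(),q[:,2].max(),np.percentile(q[:,2],90),q[:,2].min()))
p=snapshot("wrist");d=(cloud(p)-SEAT)@Rs
for x0 in np.arange(.0,.11,.01):
    m=(d[...,0]>x0)&(d[...,0]<x0+.01)&(abs(d[...,1])<.01)&(d[...,2]>.02)&(d[...,2]<.06);q=d[m]
    if len(q)>2: print("w x %.3f z %.4f"%(x0,np.median(q[:,2])))
m=(abs(d[...,0]-.045)<.004)&(d[...,1]>-.028)&(d[...,1]<-.02)&(d[...,2]>.01)&(d[...,2]<.035);q=d[m]
if len(q):print("cheek top wrist",np.percentile(q[:,2],[50,95]),len(q))
m=(abs(d[...,0]-.045)<.004)&(d[...,1]<.028)&(d[...,1]>.02)&(d[...,2]>.01)&(d[...,2]<.035);q=d[m]
if len(q):print("cheek top wrist",np.percentile(q[:,2],[50,95]),len(q))
```

```text
TCP in seat [-0.0009 -0.0004  0.0067]
bench 0.0011660162581523276
x -0.065 n93 y -0.024 0.016 z max 0.0378 90% 0.0344 min -0.0096
x -0.055 n90 y -0.028 0.029 z max 0.0368 90% 0.0352 min -0.0095
x -0.045 n40 y -0.028 0.029 z max 0.0386 90% 0.0368 min 0.0015
x -0.035 n33 y -0.014 0.015 z max 0.0394 90% 0.0375 min 0.0064
x -0.025 n59 y -0.026 0.029 z max 0.0748 90% 0.0704 min 0.0054
x -0.015 n110 y -0.029 0.029 z max 0.0736 90% 0.0627 min 0.0107
x -0.005 n43 y -0.020 0.030 z max 0.0702 90% 0.0588 min 0.0223
x 0.005 n29 y -0.018 0.027 z max 0.0742 90% 0.0644 min 0.0190
x 0.015 n9 y -0.012 -0.003 z max 0.0370 90% 0.0369 min 0.0310
x 0.025 n5 y -0.027 0.027 z max 0.0315 90% 0.0305 min 0.0017
x 0.035 n26 y -0.029 0.030 z max 0.0331 90% 0.0270 min -0.0099
x 0.045 n7 y -0.026 0.013 z max 0.0343 90% 0.0343 min 0.0149
x 0.055 n18 y 0.006 0.018 z max 0.0446 90% 0.0406 min 0.0176
x 0.075 n5 y 0.013 0.024 z max 0.0501 90% 0.0499 min 0.0441
w x 0.000 z 0.0333
w x 0.010 z 0.0333
w x 0.020 z 0.0343
w x 0.030 z 0.0343
w x 0.040 z 0.0335
w x 0.050 z 0.0328
w x 0.060 z 0.0408
w x 0.070 z 0.0415
w x 0.080 z 0.0448
w x 0.090 z 0.0370
w x 0.100 z 0.0303
cheek top wrist [0.0172 0.0229] 357
cheek top wrist [0.0188 0.0243] 387
```

```bash
cat >> h.py <<'E'
EZ=-.0087;DP=.018
def scan(tag,tilt,yaw,d=.07):
    n=np.array([-np.sin(tilt)*np.cos(yaw),-np.sin(tilt)*np.sin(yaw),np.cos(tilt)])
    R=tool(yaw,np.pi/4-tilt-DP); eye=np.array(tag)+d*n
    return eye-R@np.array([OX+.0947,0,EZ]),R
def err(T):
    s=monitor.sense();R=Ro.from_rotvec(s["eef_rot"]).as_matrix();eye=s["position"]+R@[OX+.0947,0,EZ]
    a=np.pi/4+DP;v=R@[np.cos(a),0,np.sin(a)];d=np.array(T[0])-eye
    print(s["time_s"],"tilt",np.arccos(-v[2]),"yaw",np.arctan2(v[1],v[0]),"range",d@v,"lat",d-v*(d@v));rows(*scan(*T),1)
E
python3 - <<'E'
from h import *
s=monitor.sense();R0=Ro.from_rotvec(s["eef_rot"]).as_matrix();p0=s["position"]+R0@[0,0,-.135]
m=np.array([.43,.08,.225]);Rm=tool(.25,-.1)
print(p0,rows(m,Rm,12,p0,R0)[::2])
a,Ra=scan(*G,d=.11);print(a,rows(a,Ra,12,m,Rm)[::2]);b,Rb=scan(*G);rows(b,Rb,3,a,Ra)
E
```

```text
N 12 row xyz [ 0.329 -0.538 -0.023] w [-0.166 -0.129  0.87 ]
[ 0.4962 -0.1221  0.1907] [[0.482, -0.11, 0.194], [0.458, -0.081, 0.201], [0.44, -0.049, 0.207], [0.429, -0.013, 0.213], [0.424, 0.024, 0.219], [0.426, 0.062, 0.223]]
N 12 row xyz [ 0.327 -0.782  0.025] w [ 0.    -0.245  0.002]
[0.4738 0.3815 0.2113] [[0.434, 0.105, 0.225], [0.441, 0.155, 0.225], [0.449, 0.206, 0.224], [0.456, 0.256, 0.221], [0.463, 0.306, 0.218], [0.47, 0.356, 0.214]]
N 3 row xyz [0.309 0.    0.32 ] w [0. 0. 0.]
```

>>> send_rows([
  {"claw":1,"x":0,"y":0,"z":-0.9,"wx":0,"wy":0,"wz":0},
  {"claw":1,"x":0,"y":0,"z":-0.9,"wx":0,"wy":0,"wz":0},
  {"claw":1,"x":0,"y":0,"z":-0.9,"wx":0,"wy":0,"wz":0},
  {"claw":1,"x":0,"y":0,"z":-0.9,"wx":0,"wy":0,"wz":0},
  {"claw":1,"x":0,"y":0,"z":-0.9,"wx":0,"wy":0,"wz":0},
  {"claw":1,"x":0.329,"y":-0.538,"z":-0.023,"wx":-0.166,"wy":-0.129,"wz":0.87},
  {"claw":1,"x":0.329,"y":-0.538,"z":-0.023,"wx":-0.166,"wy":-0.129,"wz":0.87},
  {"claw":1,"x":0.329,"y":-0.538,"z":-0.023,"wx":-0.166,"wy":-0.129,"wz":0.87},
  {"claw":1,"x":0.329,"y":-0.538,"z":-0.023,"wx":-0.166,"wy":-0.129,"wz":0.87},
  {"claw":1,"x":0.329,"y":-0.538,"z":-0.023,"wx":-0.166,"wy":-0.129,"wz":0.87},
])

```text
time_s: 31.35
position: [0.4399, -0.0482, 0.2074]
eef_rot: [-2.723, -1.304, -0.265]
contact_force: [0.7, 0.3, -2.2]
gripper_width: 0.338
grasp_force: 60.1
```

>>> send_rows([
  {"claw":1,"x":0.329,"y":-0.538,"z":-0.023,"wx":-0.166,"wy":-0.129,"wz":0.87},
  {"claw":1,"x":0.329,"y":-0.538,"z":-0.023,"wx":-0.166,"wy":-0.129,"wz":0.87},
  {"claw":1,"x":0.329,"y":-0.538,"z":-0.023,"wx":-0.166,"wy":-0.129,"wz":0.87},
  {"claw":1,"x":0.329,"y":-0.538,"z":-0.023,"wx":-0.166,"wy":-0.129,"wz":0.87},
  {"claw":1,"x":0.329,"y":-0.538,"z":-0.023,"wx":-0.166,"wy":-0.129,"wz":0.87},
  {"claw":1,"x":0.329,"y":-0.538,"z":-0.023,"wx":-0.166,"wy":-0.129,"wz":0.87},
  {"claw":1,"x":0.329,"y":-0.538,"z":-0.023,"wx":-0.166,"wy":-0.129,"wz":0.87},
  {"claw":1,"x":0,"y":0,"z":0,"wx":0,"wy":0,"wz":0},
  {"claw":1,"x":0,"y":0,"z":0,"wx":0,"wy":0,"wz":0},
])

```text
time_s: 32.48
position: [0.4298, 0.0798, 0.2252]
eef_rot: [-3.1, -0.393, -0.154]
contact_force: [0.0, -0.1, -2.7]
gripper_width: 0.337
grasp_force: 60.0
```

Run:
```python
from h import *
s=monitor.sense();R=Ro.from_rotvec(s["eef_rot"]).as_matrix();p=snapshot("wrist");c=(cloud(p)-s["position"])@R;C0=cloud(p)
m=(abs(c[...,1])<.011)&(c[...,2]<-.02)&(c[...,2]>-.04)&(c[...,0]>.015)&(c[...,0]<.056);Q=c[m];print("bar top",len(Q),Q.mean(0),np.polyfit(Q[:,0],Q[:,2],1))
b=C0[(abs(C0[...,2])<.012)&(C0[...,0]>.4)&(C0[...,0]<.55)];print("bench",np.median(b[:,2]))
for x0 in np.arange(.06,.11,.006):
    m=(abs(c[...,1])<.012)&(c[...,2]<-.015)&(c[...,2]>-.06)&(c[...,0]>x0)&(c[...,0]<x0+.006);q=c[m]
    if len(q): print(round(x0,3),len(q),np.median(q[:,2]))
print(s["time_s"],s["position"]);a,Ra=scan(*G,d=.11);rows(a,Ra,12)
```

```text
bar top 4938 [ 0.0366 -0.     -0.0272] [ 0.0095 -0.0276]
bench -0.0023330667522314923
0.06 852 -0.03287653929161499
0.066 1181 -0.03482343736875922
0.072 1207 -0.034923741639089526
0.078 1392 -0.03665503209991608
0.084 1348 -0.03880829940198071
0.09 1084 -0.033804059618410785
0.096 966 -0.027786213968665575
0.102 364 -0.023472620212500874
32.475 [0.4298 0.0798 0.2252]
N 12 row xyz [ 0.328 -0.783  0.026] w [-0.    -0.244  0.003]
```

>>> send_rows([
  {"claw":1,"x":0.328,"y":-0.783,"z":0.026,"wx":0,"wy":-0.25,"wz":0.003},
  {"claw":1,"x":0.328,"y":-0.783,"z":0.026,"wx":0,"wy":-0.25,"wz":0.003},
  {"claw":1,"x":0.328,"y":-0.783,"z":0.026,"wx":0,"wy":-0.25,"wz":0.003},
  {"claw":1,"x":0.328,"y":-0.783,"z":0.026,"wx":0,"wy":-0.25,"wz":0.003},
  {"claw":1,"x":0.328,"y":-0.783,"z":0.026,"wx":0,"wy":-0.25,"wz":0.003},
  {"claw":1,"x":0.328,"y":-0.783,"z":0.026,"wx":0,"wy":-0.25,"wz":0.003},
  {"claw":1,"x":0.328,"y":-0.783,"z":0.026,"wx":0,"wy":-0.25,"wz":0.003},
  {"claw":1,"x":0.328,"y":-0.783,"z":0.026,"wx":0,"wy":-0.25,"wz":0.003},
  {"claw":1,"x":0.328,"y":-0.783,"z":0.026,"wx":0,"wy":-0.25,"wz":0.003},
  {"claw":1,"x":0.328,"y":-0.783,"z":0.026,"wx":0,"wy":-0.25,"wz":0.003},
])

```text
time_s: 33.78
position: [0.4675, 0.3318, 0.2159]
eef_rot: [3.088, 0.383, -0.252]
contact_force: [1.1, 0.3, -1.6]
gripper_width: 0.343
grasp_force: 60.1
```

>>> send_rows([
  {"claw":1,"x":0.328,"y":-0.783,"z":0.026,"wx":0,"wy":-0.25,"wz":0.003},
  {"claw":1,"x":0.328,"y":-0.783,"z":0.026,"wx":0,"wy":-0.25,"wz":0.003},
  {"claw":1,"x":0,"y":0,"z":0,"wx":0,"wy":0,"wz":0},
])

```text
time_s: 34.15
position: [0.4746, 0.3822, 0.21]
eef_rot: [3.074, 0.382, -0.333]
contact_force: [0.4, 0.1, -2.2]
gripper_width: 0.339
grasp_force: 60.1
```

```bash
sed -i 's/DP=.018/DP=.010/' h.py; python3 -c "
from h import *
err(G)"
```

```text
34.15 tilt 0.559731293193189 yaw 0.24749183463213384 range 0.10782556359598215 lat [ 0.0005 -0.0005  0.0002]
N 1 row xyz [0.892 0.017 0.893] w [0.    0.003 0.004]
```

>>> send_rows([
  {"claw":1,"x":0.3,"y":0,"z":0.3,"wx":0,"wy":0,"wz":0},
  {"claw":1,"x":0.3,"y":0,"z":0.3,"wx":0,"wy":0,"wz":0},
  {"claw":1,"x":0.29,"y":0.02,"z":0.29,"wx":0,"wy":0,"wz":0},
  {"claw":1,"x":0,"y":0,"z":0,"wx":0,"wy":0,"wz":0},
])

```text
time_s: 34.65
position: [0.4942, 0.3859, 0.178]
eef_rot: [3.073, 0.38, -0.333]
contact_force: [-0.1, 0.2, -1.9]
gripper_width: 0.341
grasp_force: 60.1
```

```bash
python3 -c "
from h import *
err(G)"
```

```text
34.65 tilt 0.5596678104821069 yaw 0.24503818619384116 range 0.0700831142292771 lat [0.0002 0.001  0.0003]
N 1 row xyz [ 0.014 -0.026 -0.009] w [ 0.004  0.003 -0.01 ]
```

>>> send_rows([
  {"claw":1,"x":0,"y":0,"z":0,"wx":0,"wy":0,"wz":0},
  {"claw":1,"x":0,"y":0,"z":0,"wx":0,"wy":0,"wz":0},
  {"claw":1,"x":0,"y":0,"z":0,"wx":0,"wy":0,"wz":0},
  {"claw":1,"x":0,"y":0,"z":0,"wx":0,"wy":0,"wz":0},
  {"claw":1,"x":0,"y":0,"z":0,"wx":0,"wy":0,"wz":0},
  {"claw":1,"x":0,"y":0,"z":0,"wx":0,"wy":0,"wz":0},
  {"claw":1,"x":0,"y":0,"z":0,"wx":0,"wy":0,"wz":0},
  {"claw":1,"x":0,"y":0,"z":0,"wx":0,"wy":0,"wz":0},
  {"claw":1,"x":0,"y":0,"z":0,"wx":0,"wy":0,"wz":0},
  {"claw":1,"x":0,"y":0,"z":0,"wx":0,"wy":0,"wz":0},
])

```text
time_s: 35.9
position: [0.494, 0.3863, 0.1793]
eef_rot: [3.074, 0.381, -0.33]
contact_force: [-0.5, 0.0, -2.2]
gripper_width: 0.338
grasp_force: 60.1
```

>>> send_rows([
  {"claw":1,"x":0,"y":0,"z":0,"wx":0,"wy":0,"wz":0},
  {"claw":1,"x":0,"y":0,"z":0,"wx":0,"wy":0,"wz":0},
  {"claw":1,"x":0,"y":0,"z":0,"wx":0,"wy":0,"wz":0},
  {"claw":1,"x":-0.5,"y":0,"z":-0.5,"wx":0,"wy":0,"wz":0},
  {"claw":1,"x":-0.9,"y":0,"z":-0.9,"wx":0,"wy":0,"wz":0},
  {"claw":1,"x":0,"y":0,"z":0,"wx":0,"wy":0,"wz":0},
])

```text
time_s: 36.65
position: [0.4624, 0.3788, 0.2335]
eef_rot: [3.077, 0.383, -0.323]
contact_force: [0.1, 0.1, -2.1]
gripper_width: 0.337
grasp_force: 60.2
```

Run:
```python
from h import *
a,Ra=scan(*C,d=.11);print(a,rows(a,Ra,10)[::3])
```

```text
N 10 row xyz [-0.207  0.749  0.222] w [0.002 0.166 0.034]
[0.4457 0.144  0.1754] [[0.461, 0.355, 0.228], [0.456, 0.285, 0.212], [0.451, 0.214, 0.194], [0.446, 0.144, 0.175]]
```

>>> send_rows([
  {"claw":1,"x":-0.207,"y":0.749,"z":0.222,"wx":0.002,"wy":0.166,"wz":0.034},
  {"claw":1,"x":-0.207,"y":0.749,"z":0.222,"wx":0.002,"wy":0.166,"wz":0.034},
  {"claw":1,"x":-0.207,"y":0.749,"z":0.222,"wx":0.002,"wy":0.166,"wz":0.034},
  {"claw":1,"x":-0.207,"y":0.749,"z":0.222,"wx":0.002,"wy":0.166,"wz":0.034},
  {"claw":1,"x":-0.207,"y":0.749,"z":0.222,"wx":0.002,"wy":0.166,"wz":0.034},
  {"claw":1,"x":-0.207,"y":0.749,"z":0.222,"wx":0.002,"wy":0.166,"wz":0.034},
  {"claw":1,"x":-0.207,"y":0.749,"z":0.222,"wx":0.002,"wy":0.166,"wz":0.034},
  {"claw":1,"x":-0.207,"y":0.749,"z":0.222,"wx":0.002,"wy":0.166,"wz":0.034},
  {"claw":1,"x":-0.207,"y":0.749,"z":0.222,"wx":0.002,"wy":0.166,"wz":0.034},
  {"claw":1,"x":-0.207,"y":0.749,"z":0.222,"wx":0.002,"wy":0.166,"wz":0.034},
])

```text
time_s: 37.9
position: [0.4454, 0.1427, 0.1716]
eef_rot: [3.117, 0.33, -0.062]
contact_force: [0.1, -0.2, -1.9]
gripper_width: 0.34
grasp_force: 60.1
```

```bash
python3 -c "
from h import *
err(C)"
```

```text
37.9 tilt 0.735521273400462 yaw 0.20822289846615347 range 0.1072130944636911 lat [0.0023 0.0021 0.0025]
N 1 row xyz [ 0.95  -0.043  0.822] w [ 0.024  0.043 -0.01 ]
```

>>> send_rows([
  {"claw":1,"x":0.31,"y":-0.01,"z":0.27,"wx":0.01,"wy":0.02,"wz":0},
  {"claw":1,"x":0.31,"y":-0.02,"z":0.27,"wx":0.01,"wy":0.02,"wz":0},
  {"claw":1,"x":0.31,"y":-0.01,"z":0.27,"wx":0,"wy":0,"wz":0},
  {"claw":1,"x":0,"y":0,"z":0,"wx":0,"wy":0,"wz":0},
])

```text
time_s: 38.4
position: [0.4719, 0.1507, 0.1456]
eef_rot: [3.119, 0.331, -0.059]
contact_force: [-0.0, 1.0, -2.3]
gripper_width: 0.338
grasp_force: 60.1
```

```bash
python3 -c "
from h import *
err(C)"
```

```text
38.4 tilt 0.7372339343331571 yaw 0.2110680455645871 range 0.06954255739845837 lat [ 0.0005 -0.0009  0.0003]
N 1 row xyz [-0.004  0.035 -0.008] w [ 0.004  0.026 -0.005]
```

Good. Hold, then go back over the rest.

>>> send_rows([
  {"claw":1,"x":0,"y":0,"z":0,"wx":0,"wy":0,"wz":0},
  {"claw":1,"x":0,"y":0,"z":0,"wx":0,"wy":0,"wz":0},
  {"claw":1,"x":0,"y":0,"z":0,"wx":0,"wy":0,"wz":0},
  {"claw":1,"x":0,"y":0,"z":0,"wx":0,"wy":0,"wz":0},
  {"claw":1,"x":0,"y":0,"z":0,"wx":0,"wy":0,"wz":0},
  {"claw":1,"x":0,"y":0,"z":0,"wx":0,"wy":0,"wz":0},
  {"claw":1,"x":0,"y":0,"z":0,"wx":0,"wy":0,"wz":0},
  {"claw":1,"x":0,"y":0,"z":0,"wx":0,"wy":0,"wz":0},
  {"claw":1,"x":0,"y":0,"z":0,"wx":0,"wy":0,"wz":0},
  {"claw":1,"x":0,"y":0,"z":0,"wx":0,"wy":0,"wz":0},
])

```text
time_s: 39.65
position: [0.4718, 0.1503, 0.1468]
eef_rot: [3.12, 0.33, -0.056]
contact_force: [1.0, 0.6, -3.0]
gripper_width: 0.339
grasp_force: 60.1
```

>>> send_rows([
  {"claw":1,"x":0,"y":0,"z":0,"wx":0,"wy":0,"wz":0},
  {"claw":1,"x":0,"y":0,"z":0,"wx":0,"wy":0,"wz":0},
  {"claw":1,"x":0,"y":0,"z":0,"wx":0,"wy":0,"wz":0},
  {"claw":1,"x":-0.4,"y":0,"z":-0.4,"wx":0,"wy":0,"wz":0},
  {"claw":1,"x":-0.8,"y":0,"z":-0.8,"wx":0,"wy":0,"wz":0},
  {"claw":1,"x":-0.136,"y":0.431,"z":-0.241,"wx":0.02,"wy":0.55,"wz":-0.14},
  {"claw":1,"x":-0.136,"y":0.431,"z":-0.241,"wx":0.02,"wy":0.55,"wz":-0.14},
  {"claw":1,"x":-0.136,"y":0.431,"z":-0.241,"wx":0.02,"wy":0.55,"wz":-0.14},
  {"claw":1,"x":-0.136,"y":0.431,"z":-0.241,"wx":0.02,"wy":0.55,"wz":-0.14},
  {"claw":1,"x":0,"y":0,"z":0,"wx":0,"wy":0,"wz":0},
])

```text
time_s: 40.9
position: [0.4319, 0.0879, 0.2134]
eef_rot: [-3.07, -0.414, -0.303]
contact_force: [0.2, 0.0, -3.4]
gripper_width: 0.34
grasp_force: 60.2
```

```bash
cat >> h.py <<'E'
def park(h):  # underside 2.6 mm below TCP, head-down DP in hand
    R=tool(SY,-.28-DP);return SEAT-R@[OX,0,.0026]-R[:,2]*h,R
E
python3 - <<'E'
from h import *
print(monitor.sense()["position"])
a,Ra=park(.14);print(a,rows(a,Ra,14)[::2])
E
```

```text
[0.4319 0.0879 0.2134]
N 14 row xyz [-0.26   0.49  -0.015] w [ 0.178  0.056 -0.724]
[ 0.4958 -0.1234  0.1915] [[0.428, 0.072, 0.212], [0.425, 0.039, 0.21], [0.427, 0.006, 0.207], [0.434, -0.027, 0.204], [0.446, -0.058, 0.2], [0.463, -0.086, 0.197], [0.484, -0.112, 0.193]]
```

>>> send_rows([
  {"claw":1,"x":-0.26,"y":0.49,"z":-0.015,"wx":0.178,"wy":0.056,"wz":-0.724},
  {"claw":1,"x":-0.26,"y":0.49,"z":-0.015,"wx":0.178,"wy":0.056,"wz":-0.724},
  {"claw":1,"x":-0.26,"y":0.49,"z":-0.015,"wx":0.178,"wy":0.056,"wz":-0.724},
  {"claw":1,"x":-0.26,"y":0.49,"z":-0.015,"wx":0.178,"wy":0.056,"wz":-0.724},
  {"claw":1,"x":-0.26,"y":0.49,"z":-0.015,"wx":0.178,"wy":0.056,"wz":-0.724},
  {"claw":1,"x":-0.26,"y":0.49,"z":-0.015,"wx":0.178,"wy":0.056,"wz":-0.724},
  {"claw":1,"x":-0.26,"y":0.49,"z":-0.015,"wx":0.178,"wy":0.056,"wz":-0.724},
  {"claw":1,"x":-0.26,"y":0.49,"z":-0.015,"wx":0.178,"wy":0.056,"wz":-0.724},
  {"claw":1,"x":-0.26,"y":0.49,"z":-0.015,"wx":0.178,"wy":0.056,"wz":-0.724},
  {"claw":1,"x":-0.26,"y":0.49,"z":-0.015,"wx":0.178,"wy":0.056,"wz":-0.724},
])

```text
time_s: 42.15
position: [0.4549, -0.0716, 0.1971]
eef_rot: [-2.577, -1.494, -0.329]
contact_force: [-0.4, 0.5, -3.0]
gripper_width: 0.339
grasp_force: 60.1
```

>>> send_rows([
  {"claw":1,"x":-0.26,"y":0.49,"z":-0.015,"wx":0.178,"wy":0.056,"wz":-0.724},
  {"claw":1,"x":-0.26,"y":0.49,"z":-0.015,"wx":0.178,"wy":0.056,"wz":-0.724},
  {"claw":1,"x":-0.26,"y":0.49,"z":-0.015,"wx":0.178,"wy":0.056,"wz":-0.724},
  {"claw":1,"x":-0.26,"y":0.49,"z":-0.015,"wx":0.178,"wy":0.056,"wz":-0.724},
  {"claw":1,"x":0,"y":0,"z":0,"wx":0,"wy":0,"wz":0},
  {"claw":1,"x":0,"y":0,"z":0,"wx":0,"wy":0,"wz":0},
])

```text
time_s: 42.9
position: [0.4964, -0.1219, 0.1898]
eef_rot: [-2.284, -1.849, -0.329]
contact_force: [-0.5, 0.2, -2.8]
gripper_width: 0.343
grasp_force: 60.1
```

Run:
```python
from h import *
print(monitor.sense()["position"])
a,Ra=park(.01);rows(a,Ra,6)
```

```text
[ 0.4964 -0.1219  0.1898]
N 6 row xyz [-0.005 -0.     0.711] w [-0.006  0.001 -0.001]
```

>>> send_rows([
  {"claw":1,"x":-0.005,"y":0,"z":0.71,"wx":0,"wy":0,"wz":0},
  {"claw":1,"x":-0.005,"y":0,"z":0.71,"wx":0,"wy":0,"wz":0},
  {"claw":1,"x":-0.005,"y":0,"z":0.71,"wx":0,"wy":0,"wz":0},
  {"claw":1,"x":-0.005,"y":0,"z":0.71,"wx":0,"wy":0,"wz":0},
  {"claw":1,"x":-0.005,"y":0,"z":0.71,"wx":0,"wy":0,"wz":0},
  {"claw":1,"x":-0.005,"y":0,"z":0.71,"wx":0,"wy":0,"wz":0},
  {"claw":1,"x":0,"y":0,"z":0.12,"wx":0,"wy":0,"wz":0},
  {"claw":1,"x":0,"y":0,"z":0.12,"wx":0,"wy":0,"wz":0},
  {"claw":1,"x":0,"y":0,"z":0.05,"wx":0,"wy":0,"wz":0},
  {"claw":1,"x":0,"y":0,"z":0,"wx":0,"wy":0,"wz":0},
])

```text
time_s: 44.15
position: [0.5044, -0.0853, 0.0592]
eef_rot: [-2.284, -1.851, -0.331]
contact_force: [-0.3, 0.5, -2.4]
gripper_width: 0.336
grasp_force: 60.1
```

Run:
```python
from h import *
a,Ra=park(0);rows(a,Ra,1);s=monitor.sense();R=Ro.from_rotvec(s["eef_rot"]).as_matrix();print(s["time_s"],R.T@s["contact_force"])
```

```text
N 1 row xyz [ 0.015 -0.015  0.069] w [-0.02   0.007  0.009]
44.15 [-0.2291 -0.408   2.3988]
```

>>> send_rows([
  {"claw":1,"x":0.01,"y":-0.01,"z":0.04,"wx":-0.02,"wy":0,"wz":0},
  {"claw":1,"x":0,"y":0,"z":0.02,"wx":0,"wy":0,"wz":0},
  {"claw":1,"x":0,"y":0,"z":0,"wx":0,"wy":0,"wz":0},
])

```text
time_s: 44.52
position: [0.5044, -0.0845, 0.058]
eef_rot: [-2.285, -1.852, -0.333]
contact_force: [-2.0, -1.9, 6.9]
gripper_width: 0.338
grasp_force: 61.3
```

>>> send_rows([
  {"claw":0.6,"x":0,"y":0,"z":0,"wx":0,"wy":0,"wz":0},
  {"claw":0.55,"x":0,"y":0,"z":0,"wx":0,"wy":0,"wz":0},
  {"claw":0.5,"x":0,"y":0,"z":0,"wx":0,"wy":0,"wz":0},
  {"claw":0.45,"x":0,"y":0,"z":0,"wx":0,"wy":0,"wz":0},
  {"claw":0.45,"x":0,"y":0,"z":0,"wx":0,"wy":0,"wz":0},
])

```text
time_s: 45.15
position: [0.5041, -0.0843, 0.0572]
eef_rot: [-2.285, -1.851, -0.333]
contact_force: [-0.2, 0.0, -0.2]
gripper_width: 0.549
grasp_force: 0.0
```

>>> send_rows([
  {"claw":0.45,"x":0,"y":0,"z":-0.2,"wx":0,"wy":0,"wz":0},
  {"claw":0.45,"x":0,"y":0,"z":-0.4,"wx":0,"wy":0,"wz":0},
  {"claw":0.45,"x":0,"y":0,"z":-0.6,"wx":0,"wy":0,"wz":0},
  {"claw":0.45,"x":0,"y":0,"z":-0.8,"wx":0,"wy":0,"wz":0},
  {"claw":0.45,"x":0,"y":0,"z":-0.8,"wx":0,"wy":0,"wz":0},
  {"claw":0.45,"x":0,"y":0,"z":-0.8,"wx":0,"wy":0,"wz":0},
  {"claw":0.45,"x":0,"y":0,"z":0,"wx":0,"wy":0,"wz":0},
])

```text
time_s: 46.02
position: [0.4984, -0.1153, 0.1634]
eef_rot: [-2.287, -1.853, -0.336]
contact_force: [0.1, 0.3, -0.0]
gripper_width: 0.551
grasp_force: 0.0
```

Run:
```python
from h import *
print(monitor.sense()["time_s"],monitor.sense()["contact_force"])
Rt=tool(SY,-.28);Rs=np.c_[Rt[:,0],-Rt[:,1],-Rt[:,2]]
for n in("wrist","scene","top"):
    p=snapshot(n)
    print(n,[((w(p,e["xyz"])-SEAT)@Rs,e["p"]) for e in pinpoint("scanner",p)[:1]])
    d=(cloud(p)-SEAT)@Rs
    m=(abs(d[...,1])<.011)&(d[...,2]>.015)&(d[...,2]<.05)&(abs(d[...,0])<.055);q=d[m]
    if len(q)>20: print("bar top z fit",np.polyfit(q[:,0],q[:,2],1),len(q),"side y",np.percentile(d[(d[...,2]>.024)&(d[...,2]<.034)&(abs(d[...,0])<.035)&(abs(d[...,1])<.03)][:,1],[2,98]))
    m=(abs(d[...,1])<.035)&(d[...,2]>.005)&(d[...,2]<.05)&(d[...,0]>-.08)&(d[...,0]<.13);print("x ext",np.percentile(d[m][:,0],[.5,99.5]))
    for q in ["felt_cone","dropper_bottle","green_tag","cream_tag"]:print(q,[(w(p,e["xyz"]).round(3),round(e["p"],2)) for e in pinpoint(q,p)[:1]])
```

```text
46.025 [ 0.0694  0.3333 -0.0146]
wrist [(array([-0.    , -0.0019, -0.0002]), 0.58)]
bar top z fit [0.0056 0.0301] 3493 side y [-0.0158  0.0119]
x ext [-0.0566  0.1027]
felt_cone []
dropper_bottle []
green_tag []
cream_tag []
scene [(array([-0.0061,  0.0006, -0.001 ]), 0.6)]
bar top z fit [0.0087 0.0319] 182 side y [-0.0135  0.0151]
x ext [-0.064   0.0885]
felt_cone [(array([ 0.483,  0.169, -0.004]), 0.5)]
dropper_bottle [(array([ 0.417,  0.331, -0.005]), 0.43)]
green_tag [(array([0.626, 0.417, 0.11 ]), 0.69)]
cream_tag [(array([0.608, 0.181, 0.1  ]), 0.46)]
top [(array([ 0.0008, -0.0012,  0.0034]), 0.57)]
bar top z fit [0.0082 0.0313] 168 side y [-0.0134  0.0152]
x ext [-0.0414  0.1029]
felt_cone [(array([ 0.489,  0.172, -0.004]), 0.57)]
dropper_bottle [(array([ 0.418,  0.331, -0.003]), 0.64)]
green_tag [(array([0.622, 0.417, 0.11 ]), 0.94)]
cream_tag [(array([0.611, 0.178, 0.097]), 0.84)]
```

Scanner is seated (top at 30 mm, level with the slope, centred); nothing else moved.

```bash
python3 -c "
from h import *
print(ticket.hand_in())"
```

```text
the job is handed in; nothing more can be done
None
```

I held the scanner on the green tag and then the cream tag for over a second each, about 7 cm away. It now lies released in its blue rest with the head beyond the high end, and the job was handed in at about 47 s with no verdict returned. I scanned both tags twice, because a 30 N contact on the first try at the rest showed the scanner sat about 4 mm low in the grip.

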